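# Fetch the deep tray out of the stack for the microscope

### The arm

A 6-joint arm with a two-finger parallel gripper is mounted at the origin on the work surface. World frame = base frame: x ahead of the robot, y to its left, z up, the work surface at z = 0. Lengths are in mm, angles in degrees, forces in N, time in s.
With the tool pointing down it reaches from about 250 to 775 mm from the base axis. Payload 4 kg.
Tool frame: the origin (TCP) lies at the very end of the fingers, on their centre line; the grasp point (between the pads) lies 19 mm behind it (arm.grasp_offset is the distance from the TCP to the grasp point, in mm); z points along the fingers, y is the direction in which the jaws open and shut (so a half turn about z gives the same grasp; the last joint's range is limited). The gripper opens to 85 mm and grips with 20 to 120 N. Pads are 22 mm wide; open, the fingers measure 114 mm over their backs; the gripper's body (76 mm by 85 mm) begins 54 mm behind the grasp point. The pads swing forward as they close: fully open they stand 13 mm farther back than shut.
Start: joints at [-77.928, 4.996, 78.535, -0, 96.463, -5.907], TCP at [169.768, -523.16, 231.341] pointing down, gripper open.
Joint ranges: [-177.83, 177.83], [-43.37, 116.18], [15.69, 146.23], [-61.86, 241.86], [9.47, 152.12], [-147.06, 147.06]. Speed limits (degrees/s): [159.86, 159.86, 180, 180, 180, 180].

### API

Orientations are given as a 3x3 rotation matrix whose columns are the frame's x, y, z axes.
In Python, from workcell import arm, capture, workorder, cut_out gives the robot as it stands. The module is installed in compiled form; this text tells all that it offers.
- The arm moves only by the tool play_rows, never from a script. Its arguments are lists of equal length, an entry for each row: "dp": the shift along the tool's x, y, z in m, a list of three; "spin": the turn about the tool's z in degrees. A call has 1 to 20 rows; each row shifts and turns the commanded pose from where the row before left it, along the tool's axes as they then stand; what a row does not reach is not made up. A row lasts 1/12 s, in which the tool goes at most 41.7 mm and 7.16 degrees, less where a joint would pass 70% of its speed; a pose out of reach is approached as far as the arm can. A call with a gripper value outside its range is refused whole. "jaw" is the finger opening in m, from 0 to 0.0854, set as the call begins (left out, the last holds). The fingers move at their own pace and stop on an object; the grip force is fixed at half the most. Time passes only in rows, so rows that do not move let the fingers close. It gives the time, the measured TCP pose, the force and the opening at its end, in the units of the state.
- arm.observe(): the state, without advancing time (a new reading comes with each control period).
- capture(name): name is "scene" or "top"; returns a dict with "img" (400x640x3 uint8, red, green, blue), "fx", "fy", "cx", "cy" (pixels), "R" (3x3) and "t" (3): a world point X has camera coordinates R X + t. Camera axes: x right, y down, z forward; pixel columns grow to the right and rows downward; lengths in mm; the calibration is good to about 2 mm. A picture is of the moment at which its call begins. There is no depth.
- workorder.job_done(): hands the job in, once; it reports no verdict.
Trained networks look in the newest picture that a camera, given by its name, has taken for a name from the list of things; names that differ only in an ending like _2 or _b are one class to them, and where a whole thing is asked for, a point or a joint stands for the part that bears it (a point fixed in the world has none). Each returns a list of dicts, best first, with "conf" (0 to 1); they miss things now and then, are a little off and sometimes report something else, mostly with a low value. They report only what shows in the picture. A call takes as long as a camera call.
- cut_out(name, camera): "region" (400x640 bool, what is visible of it) and "box" ([left, top, right, bottom] in pixels, round what is visible of it).
The state is a dict: "clock": time; "joints": joint angles; "qvel": joint speeds; "effort": joint torques, N m; "position": TCP position; "eef_rot": TCP orientation; "contact_force": force on the tool from outside, world axes, zero at the start; "wrist_torque": the same for the moment, N m; "opening": finger opening in mm.
Only numpy, scipy, OpenCV 4.12 (cv2) and the standard library are available. Lean on these libraries where they do the work, as an engineer would, in place of code of your own. Each camera call takes 0.05 s, during which the arm holds its last target.

### The job

The boards to be inspected are in the deep tray in the middle of the stack. Lift the two trays above it off first, put the deep tray in the middle of the microscope's glide stage with its long side along the stage's long side, and restack the two trays in their old order on the two that stay standing, nested home, keeping every tray level and setting it down without dropping it. Then wake the ring light by holding the round key of its controller fully down for at least two seconds and let go; leave the heat sink and the tweezers beside the mat where they lie.

Things in the scene. Friction and masses are not known exactly. Their poses are not given: they have to be found in the camera images.
- tray_low: Lowest tray of the stack, grey plastic, open on top, 110 (its x) x 60 (its y) mm outside, walls 3 mm. Shallow: 23 mm high overall, namely a 98 x 48 mm foot 3 mm high and above it a 20 mm body of the full 110 x 60 with straight walls. Origin: centre of the foot's underside; z up. Stacked, the foot of each tray drops 3 mm inside the rim of the tray below with 3 mm of play all round, so that shallow trays sit 20 mm apart. It stands on the bench and stays there.
- tray_second: Second tray from below, shallow, same as tray_low (origin 20 mm above that of tray_low). It stays there too; its rim is 43 mm above the bench.
- tray_deep: The wanted tray, third from below: same 110 x 60 mm outline, walls, foot and origin, but deep, 35 mm high overall (3 mm foot, 32 mm body); holds two small green boards. At the start its rim is 75 mm above the bench, the body of the tray above begins there. About 0.12 kg.
- tray_fourth: Fourth tray from below, directly on the deep tray, shallow, same as tray_low, about 75 g. At the start its origin is 32 mm above that of tray_deep.
- tray_top: Top tray, shallow, same as tray_low, about 75 g, standing nested on tray_fourth, origin 20 mm above. At the start its rim is 115 mm above the bench. The two upper trays can be lifted together by gripping tray_fourth across its 60 mm width.
- stage_top (a point): Centre of the top face of the microscope's glide stage, a white cast plate 190 mm long (x of this frame) x 150 mm wide (y), fixed to the bench, top face 18 mm above it, with a round insert of 95 mm in the middle, flush. Two stage clips folded out along the edge at +x (x = 74 to 84 mm) stand 5 mm high. z up.
- mat: Bare grey rubber mat, 200 (its x) x 160 (its y) x 3 mm, fixed to the bench, clear of things: a good place to set trays down meanwhile. Origin: centre of its underside.
- controller: Black ring-light controller, a box 100 (its x) x 140 (its y) x 36 mm high, fixed. Origin: centre of its underside. On its top: a display near +x, four flat arrow keys, a fixed knob 17 mm high at x -25, y -45 mm (leave it), and the round light key at x -25, y +40 mm.
- light_key_top (a point): Centre of the top of the round light key, a grey push button of 20 mm diameter in a low black collar, pressed straight down.
- light_key (a joint): Travel of the light key in m: 0 when released, 0.005 when fully down (spring, about 5 N there). It counts as held down beyond 0.003; it springs back when let go.
- heatsink: Finned aluminium heat sink 40 x 40 x 24 mm, on the bench to the robot's left of the mat; origin under its centre. Leave alone.
- tweezers: Steel tweezers 130 mm long (x), 6 mm high, on the bench to the robot's right of the mat; origin under the middle. Leave alone.

How it is judged (in metres and radians):
On the way, in this order (a step that is already met when the one before it is completed fails the run):
1. both upper trays are lifted off and clear of the deep tray, which is still in its place in the stack (distance of tray_deep from where it was at the start of the episode below 0.02 m and horizontal distance between each of tray_fourth, tray_top and tray_deep above 0.08 m), for 0.2 s.
2. the deep tray stands on the middle of the stage, the two upper trays are nested again on the two lower ones, and all are let go (horizontal distance between tray_deep and stage_top below 0.015 m and z of tray_deep in the frame of stage_top between -0.002 and 0.003 m and angle between the x axis of tray_deep and the x axis of stage_top, either way round below 0.2 rad and horizontal distance between tray_fourth and tray_second below 0.006 m and z of tray_fourth in the frame of tray_second between 0.018 and 0.0217 m and angle between the x axis of tray_fourth and the x axis of tray_second, either way round below 0.12 rad and horizontal distance between tray_top and tray_fourth below 0.006 m and z of tray_top in the frame of tray_fourth between 0.018 and 0.0217 m and angle between the x axis of tray_top and the x axis of tray_fourth, either way round below 0.12 rad and angle between each of tray_deep, tray_fourth, tray_top's own z axis and vertical below 0.05 rad and linear speed of each of tray_deep, tray_fourth, tray_top below 0.02 m/s and contact force between the fingers and tray_deep below 0.05 N and contact force between the fingers and tray_fourth below 0.05 N and contact force between the fingers and tray_top below 0.05 N), for 0.2 s.
3. the light key is held down for two seconds without a break (value of joint light_key above 0.003 m), for 2 s.
At the end, for the whole second after the job is handed in: Deep tray flat on the stage, centred within 15 mm, long sides within 0.2 rad; fourth nested on second and top on fourth (origins 18 to 21.7 mm apart in height, 6 mm sideways, 0.12 rad); trays level within 0.05 rad, at rest; key, held beyond 3 mm for 2 s once all stood so, released (horizontal distance between tray_deep and stage_top below 0.015 m and z of tray_deep in the frame of stage_top between -0.002 and 0.003 m and angle between the x axis of tray_deep and the x axis of stage_top, either way round below 0.2 rad and horizontal distance between tray_fourth and tray_second below 0.006 m and z of tray_fourth in the frame of tray_second between 0.018 and 0.0217 m and angle between the x axis of tray_fourth and the x axis of tray_second, either way round below 0.12 rad and horizontal distance between tray_top and tray_fourth below 0.006 m and z of tray_top in the frame of tray_fourth between 0.018 and 0.0217 m and angle between the x axis of tray_top and the x axis of tray_fourth, either way round below 0.12 rad and angle between each of tray_deep, tray_fourth, tray_top's own z axis and vertical below 0.05 rad and linear speed of each of tray_deep, tray_fourth, tray_top below 0.02 m/s and value of joint light_key below 0.001 m); the robot touches nothing.
It fails at once if a tray is tipped by more than 20 degrees (angle between any of tray_deep, tray_fourth, tray_top's own z axis and vertical above 0.35 rad).
It fails at once if the two lower trays are shifted by more than 20 mm (distance of any of tray_low, tray_second from where it was at the start of the episode above 0.02 m).
It fails at once if a tray is dropped (falls free at more than 0.4 m/s, about 8 mm) ((linear speed of tray_deep above 0.4 m/s and contact force between anything else and tray_deep below 0.02 N) or (linear speed of tray_fourth above 0.4 m/s and contact force between anything else and tray_fourth below 0.02 N) or (linear speed of tray_top above 0.4 m/s and contact force between anything else and tray_top below 0.02 N)).
It fails at once if the heat sink or the tweezers are displaced by more than 30 mm (distance of any of heatsink, tweezers from where it was at the start of the episode above 0.03 m).
It also fails if it takes over 72 s, if anything falls off the work surface, if the arm or the gripper's body presses on something with over 40 N, if the wrist force passes 120 N, or if a joint passes its speed limit or range.

## Working session

There is one attempt and no reset: what is moved stays moved. The work goes in short steps, Python scripts to look and compute and a tool call to move; the robot and the scene stay as the last step left them, time stands still between calls to the robot, and variables do not carry over. Pictures are saved under pics/ and viewed, and the job is handed in when it is done.

Besides the shell and the picture viewer there is one more tool, called after "Request:" as name(argument=value, ...), one argument or row to a line, values as JSON. play_rows: Moves the arm, as the interface text tells. Its arguments: {"type":"object","properties":{"dp":{"type":"array","items":{"type":"array","items":{"type":"number"}}},"spin":{"type":"array","items":{"type":"number"}},"jaw":{"type":"number"}},"required":["dp","spin"]}

```bash
mkdir -p pics; ls; python3 - <<'E'
from workcell import arm, capture, cut_out
import cv2, json, numpy as np
print(arm.observe())
for n in ("scene","top"):
    c=capture(n); cv2.imwrite(f"pics/{n}0.png",c["img"][:,:,::-1])
    np.savez(f"{n}0.npz",**c)
    print(n,c["fx"],c["fy"],c["cx"],c["cy"],c["R"],c["t"], -np.array(c["R"]).T@np.array(c["t"]))
    for o in ("tray_top","tray_low","tray_deep","controller","mat","stage_top","light_key_top","heatsink","tweezers"):
        try:
            for d in cut_out(o,n): print(n,o,round(d["conf"],2),d["box"])
        except Exception as e: print(o,e)
E
```

```text
pics
{'clock': 0.0, 'joints': array([-7.79268147e+01,  5.03893383e+00,  7.86261179e+01, -9.39765817e-04,
        9.64655739e+01, -5.90599252e+00]), 'qvel': array([ 0.06782749, -0.08517526,  0.10456071, -0.04979778, -0.04192382,
       -0.05100532]), 'effort': array([-4.56769303e-04, -3.51864696e+01, -3.13278723e+01, -1.44287628e-04,
        1.09096075e-02, -1.10507554e-05]), 'position': array([ 169.66102353, -522.62926291,  230.12867588]), 'eef_rot': array([[ 9.51169373e-01,  3.08669047e-01, -4.92791889e-04],
       [ 3.08669363e-01, -9.51166793e-01,  2.22600964e-03],
       [ 2.18372995e-04, -2.26942196e-03, -9.99997401e-01]]), 'contact_force': array([ 0.01628314, -0.72615471, -0.48766454]), 'wrist_torque': array([-0.06862672, -0.01465779,  0.05817574]), 'opening': 85.40919464246278}
scene 510.5316570480071 510.5316570480071 331.15584813600066 199.63611287404578 [[ 0.757998    0.65209034  0.01473875]
 [ 0.40978468 -0.45851538 -0.78856842]
 [-0.5074599   0.603773   -0.61477037]] [-399.05601013 -157.75547365 1487.16136632] [1121.80419572 -710.02062367  795.74334969]
scene tray_top 0.7
[... 578 characters left out ...]
82926 -0.01231919]
 [-0.99383891 -0.01233277 -0.11014594]
 [ 0.1099752   0.01376026 -0.99383908]] [ -10.66730969  558.33101214 1103.15487673] [ 433.71832058  -18.95942007 1157.72490319]
top tray_top 0.69 [131.5, 179.2, 182.6, 236.8]
top tray_top 0.6 [277.4, 186.4, 354.0, 281.1]
top tray_top 0.34 [309.5, 118.1, 378.5, 169.9]
top tray_low 0.48 [180.7, 201.6, 195.7, 225.2]
top tray_deep 0.55 [161.7, 187.6, 192.1, 240.3]
top tray_deep 0.51 [384.3, 205.1, 392.8, 263.1]
top controller 0.69 [310.3, 117.8, 375.6, 171.4]
top mat 0.56 [279.6, 185.8, 354.2, 281.3]
top stage_top 0.8 [433.7, 152.2, 502.2, 239.2]
top heatsink 0.61 [244.2, 213.4, 263.2, 230.1]
top tweezers 0.69 [387.2, 249.1, 393.1, 263.1]
```

View pics/scene0.png

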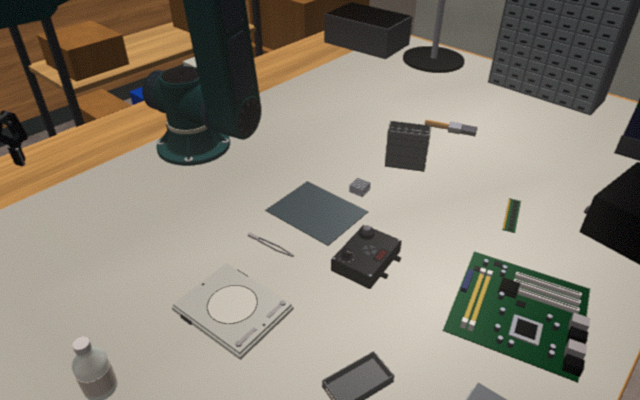

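View pics/top0.png

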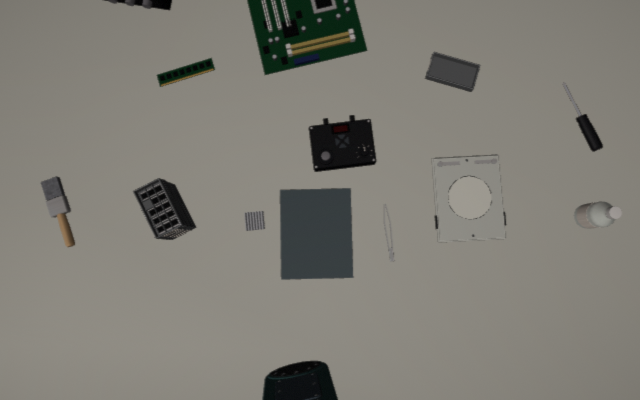

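```bash
python3 - <<'E'
import cv2
a=cv2.imread("pics/top0.png")
cv2.imwrite("pics/top0_stack.png",cv2.resize(a[165:250,110:210],None,fx=7,fy=7,interpolation=cv2.INTER_CUBIC))
cv2.imwrite("pics/top0_right.png",cv2.resize(a[100:260,300:520],None,fx=3.5,fy=3.5,interpolation=cv2.INTER_CUBIC))
a=cv2.imread("pics/scene0.png")
cv2.imwrite("pics/scene0_stack.png",cv2.resize(a[110:190,360:460],None,fx=7,fy=7,interpolation=cv2.INTER_CUBIC))
E
```

```text
(no output)
```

View pics/top0_stack.png

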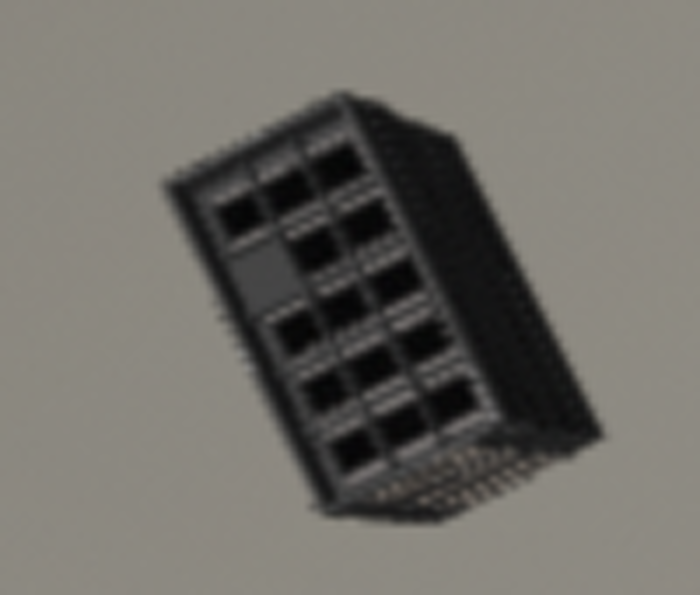

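View pics/top0_right.png

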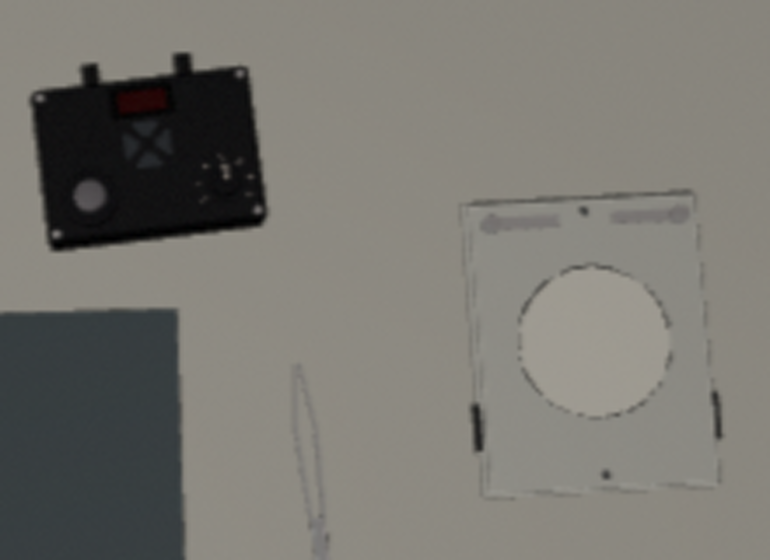

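View pics/scene0_stack.png

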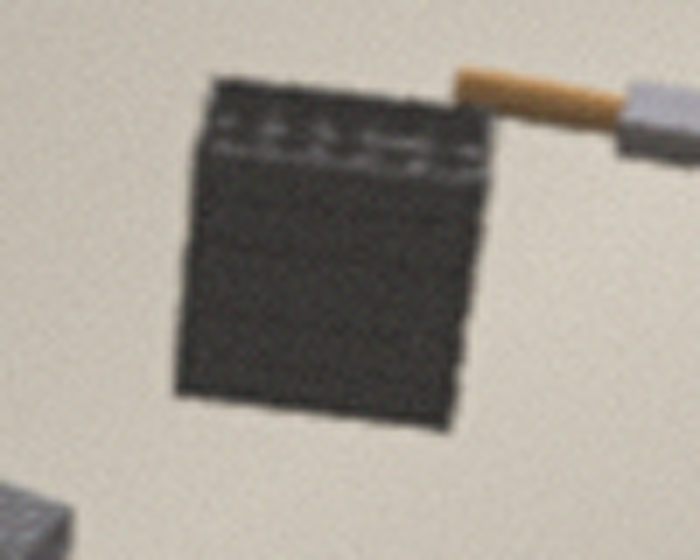

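```bash
cat > h.py <<'E'
import numpy as np, cv2
from scipy.optimize import least_squares, minimize
def load(f): return dict(np.load(f))
def proj(c,X):
    X=np.atleast_2d(np.asarray(X,float)); p=X@c["R"].T+c["t"]
    return np.c_[c["fx"]*p[:,0]/p[:,2]+c["cx"], c["fy"]*p[:,1]/p[:,2]+c["cy"]]
def ray(c,uv,z):
    uv=np.atleast_2d(np.asarray(uv,float))
    d=np.c_[(uv[:,0]-c["cx"])/c["fx"],(uv[:,1]-c["cy"])/c["fy"],np.ones(len(uv))]@c["R"]
    o=-c["R"].T@c["t"]; s=(z-o[2])/d[:,2]; return o+s[:,None]*d
def rect(x,y,a,L,W,z):
    co,s=np.cos(a),np.sin(a); P=np.array([[L,W],[-L,W],[-L,-W],[L,-W]])/2
    return np.c_[x+co*P[:,0]-s*P[:,1], y+s*P[:,0]+co*P[:,1], np.full(4,z)]
def sil(c,P,shape=(400,640),k=8):
    # antialiased convex silhouette
    h=cv2.convexHull(proj(c,P).astype(np.float32))[:,0]
    x0=np.floor(h.min(0)-4).astype(int); x1=np.ceil(h.max(0)+5).astype(int)
    w=(x1-x0)*k; m=np.zeros((w[1],w[0]),np.uint8)
    cv2.fillPoly(m,[np.round(((h+0.5-x0)*k-0.5)*16).astype(np.int32)],255,shift=4)
    return x0,x1,cv2.resize(m,tuple((x1-x0)),interpolation=cv2.INTER_AREA)/255.
def topbox(x,y,a,zlo,zhi,L=110,W=60):
    return np.r_[rect(x,y,a,L,W,zlo),rect(x,y,a,L,W,zhi)]
E
python3 - <<'E'
from h import *
t=load("top0.npz"); s=load("scene0.npz")
f=lambda P,k,o: np.array(P)/k+np.array(o)-0.5+0.5/k*0
def fitrect(obs,L,W,x0):
    def r(p): return np.concatenate([(proj(c,rect(*p,L,W,z)[idx])-uv).ravel() for c,uv,z,idx in obs])
    o=least_squares(r,x0); return o.x, np.round(o.fun,1)
# stage
st=f([(461,205),(693,192),(719,486),(486,497)],3.5,(300,100))
g=ray(t,st,18); print("stage pts",g.round(1),g.mean(0), np.linalg.norm(g-np.roll(g,-1,0),axis=1))
print("insert",ray(t,f([(595,341)],3.5,(300,100)),18))
ct=f([(33,93),(248,68),(265,215),(52,240)],3.5,(300,100)); g=ray(t,ct,36); print("ctrl",g.round(1),g.mean(0),np.linalg.norm(g-np.roll(g,-1,0),axis=1))
print("key",ray(t,f([(90,195)],3.5,(300,100)),42))
g=ray(t,[(280,189),(351,188),(353.5,278),(281,278.5)],3);print("mat",g.round(1),g.mean(0))
tr=f([(165,183),(343,95),(500,420),(325,510)],7,(110,165)); g=ray(t,tr,115);print("stack",g.round(1),g.mean(0),np.linalg.norm(g-np.roll(g,-1,0),axis=1))
d=g[0]-g[3]; print(np.degrees(np.arctan2(d[1],d[0])))
print("heat",ray(t,[(254.5,221)],24),"tw",ray(t,[(385,205),(393,262)],3))
print("scene: insert",ray(s,[(232.5,304.5)],18),"key",ray(s,[(368,230)],42))
E
```

```text
stage pts [[ 640.1 -239.8   18. ]
 [ 650.2 -387.2   18. ]
 [ 463.7 -399.2   18. ]
 [ 454.9 -253.7   18. ]] [ 552.20737115 -319.96254717   18.        ] [147.82604351 186.82488815 145.70089129 185.69638264]
insert [[ 553.95180058 -323.39931707   18.        ]]
ctrl [[ 705.6   33.6   36. ]
 [ 723.3 -102.4   36. ]
 [ 629.  -113.5   36. ]
 [ 611.6   20.1   36. ]] [667.36430432 -40.54310016  36.        ] [137.16644516  94.88883199 134.65972085  95.03235371]
key [[639.38157889  -3.47982905  42.        ]]
mat [[568.2  97.9   3. ]
 [572.4 -62.    3. ]
 [372.4 -69.1   3. ]
 [369.   91.1   3. ]] [470.48636385  14.45703667   3.        ]
stack [[548.1 386.8 115. ]
 [574.6 336.  115. ]
 [480.3 285.7 115. ]
 [453.7 335.2 115. ]] [514.15798228 335.91368035 115.        ] [ 57.34814827 106.83710504  56.21966775 107.54627269]
28.67168324949781
heat [[494.19818598 150.26982939  24.        ]] tw [[ 534.99036372 -138.4328246     3.        ]
 [ 408.62780896 -156.23006178    3.        ]]
scene: insert [[ 553.38876751 -327.3474987    18.        ]] key [[633.02324331   1.45618256  42.        ]]
```

```bash
cat >> h.py <<'E'
def obsmask(c,x0,x1,bgv=None):
    g=c["img"][x0[1]:x1[1],x0[0]:x1[0]].astype(float).mean(2); return g
def cost(c,P,box,bg,fg):
    # box fixed
    h=cv2.convexHull(proj(c,P).astype(np.float32))[:,0]; k=8
    x0=np.array(box[:2]);x1=np.array(box[2:]); w=(x1-x0)*k
    m=np.zeros((w[1],w[0]),np.uint8)
    cv2.fillPoly(m,[np.round(((h+0.5-x0)*k-0.5)*16).astype(np.int32)],255,shift=4)
    m=cv2.resize(m,tuple(x1-x0),interpolation=cv2.INTER_AREA)/255.
    o=np.clip((bg-obsmask(c,x0,x1))/(bg-fg),0,1)
    return m-o
def fit(obs,Pf,p0):
    F=lambda p: sum((cost(c,Pf(p),b,bg,fg)**2).sum() for c,b,bg,fg in obs)
    best=minimize(F,p0,method="Nelder-Mead",options=dict(initial_simplex=np.array([p0]+[np.array(p0)+d for d in np.diag([4,4,.05])]),xatol=.01,fatol=.001))
    return best.x,best.fun
E
python3 - <<'E'
from h import *
t=load("top0.npz"); s=load("scene0.npz")
Pf=lambda p: topbox(*p,3,115)
for c,b in ((t,(125,170,205,248)),(s,(378,116,428,180))):
    i=c["img"][b[1]:b[3],b[0]:b[2]].mean(2); print(np.percentile(i,[2,10,30,50,70,90,98]))
p0=[516,336,np.radians(28.7)]
A=(t,(125,170,205,248),132,85);B=(s,(378,116,428,180),195,80)
for obs in ([A],[B],[A,B]):
    x,f=fit(obs,Pf,p0); print(x[:2],np.degrees(x[2]),f)
E
```

```text
[  9.66666667  20.96666667  67.66666667 134.33333333 135.33333333
 136.33333333 136.66666667]
[ 49.          52.66666667  56.          68.         188.
 194.         197.        ]
[513.94253728 336.06516131] 28.557778434444895 14.20717916586388
[511.88077944 332.2985967 ] 29.110491057555244 17.765657065153796
[513.41801782 335.46078535] 27.848268424029975 76.45498163798241
```

```bash
cat > go.py <<'E'
import numpy as np
from workcell import arm
def go(x,y,z,yaw=None):
    o=arm.observe(); R=o["eef_rot"]; p=o["position"]
    ps=np.degrees(np.arctan2(R[1,0],R[0,0]))
    print("clk %.2f"%o["clock"],"pos",p.round(1),"yaw %.2f"%ps,"tilt",R[:,2].round(4)[:2],"F",o["contact_force"].round(2),"open %.1f"%o["opening"],"j",o["joints"].round(1))
    d=np.array([x,y,z])-p
    if yaw is not None:
        s=ps-yaw; print(" spin first %.2f"%s)
        a=np.radians(yaw)
    else: a=np.radians(ps)
    ex=np.array([np.cos(a),np.sin(a)]);ey=np.array([np.sin(a),-np.cos(a)])
    print(" dp after spin (mm): %.1f %.1f %.1f  norm %.1f"%(d[:2]@ex,d[:2]@ey,-d[2],np.linalg.norm(d)))
E
python3 - <<'E'
from go import *
go(400,0,230,28.6)
E
```

```text
clk 1.00 pos [ 169.8 -523.2  231.4] yaw 17.98 tilt [ 0.0001 -0.0001] F [ 0.45  0.4  -1.54] open 85.5 j [-77.9   5.   78.5   0.   96.5  -5.9]
 spin first -10.62
 dp after spin (mm): 452.6 -349.1 1.4  norm 571.6
```

Request:
play_rows(
  dp=[
    [0,0,0],
    [0,0,0],
    [0.01,-0.008,0],
    [0.02,-0.016,0],
    [0.03,-0.0235,0],
    [0.03,-0.0235,0],
    [0.03,-0.0235,0],
    [0.03,-0.0235,0],
    [0.03,-0.0235,0],
    [0.03,-0.0235,0],
    [0.03,-0.0235,0],
    [0.03,-0.0235,0],
    [0.03,-0.0235,0],
    [0.03,-0.0235,0],
    [0.03,-0.0235,0],
    [0.03,-0.0235,0],
    [0.03,-0.0235,0],
    [0.02,-0.016,0],
    [0.01,-0.008,0],
    [0,0,0],
  ],
  spin=[-5.3,-5.3,0,0,0,0,0,0,0,0,0,0,0,0,0,0,0,0,0,0],
  jaw=0.0,
)

```text
clock: 2.67
position: [395.7, 5.4, 231.2]
eef_rot: [[0.877, 0.481, 0.0], [0.481, -0.877, 0.001], [0.001, -0.001, -1.0]]
contact_force: [-0.2, -0.2, 0.3]
opening: 0.3
```

```bash
python3 - <<'E'
from go import *
from workcell import capture
import cv2
go(513,334,160,28.6)
for n in ("scene","top"):
    c=capture(n); np.savez(n+"1.npz",**c); cv2.imwrite(f"pics/{n}1.png",c["img"][:,:,::-1])
from h import *
p=arm.observe()["position"]; print(p)
for n in ("scene","top"):
    c=load(n+"1.npz"); u=proj(c,p)[0]; print(n,u)
    x,y=np.round(u).astype(int); 
    cr=c["img"][y-40:y+40,x-50:x+50,::-1]; cv2.imwrite(f"pics/{n}1c.png",cv2.resize(cr,None,fx=7,fy=7,interpolation=cv2.INTER_CUBIC)); print(x-50,y-40)
E
```

```text
clk 2.67 pos [395.7   5.4 231.2] yaw 28.76 tilt [0.     0.0012] F [-0.24 -0.17  0.34] open 0.3 j [ -7.5 -15.1  97.1   0.1  98.   53.8]
 spin first 0.16
 dp after spin (mm): 260.3 -232.3 71.2  norm 356.1
[395.23629678   2.97358392 231.23441517]
scene [289.23464392 119.68639796]
239 80
top [318.49019094 271.37086941]
268 231
```

View pics/scene1c.png

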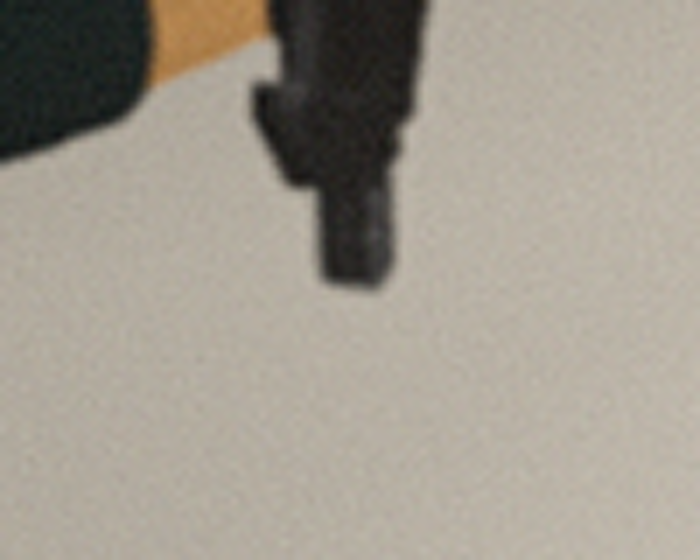

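View pics/top1c.png

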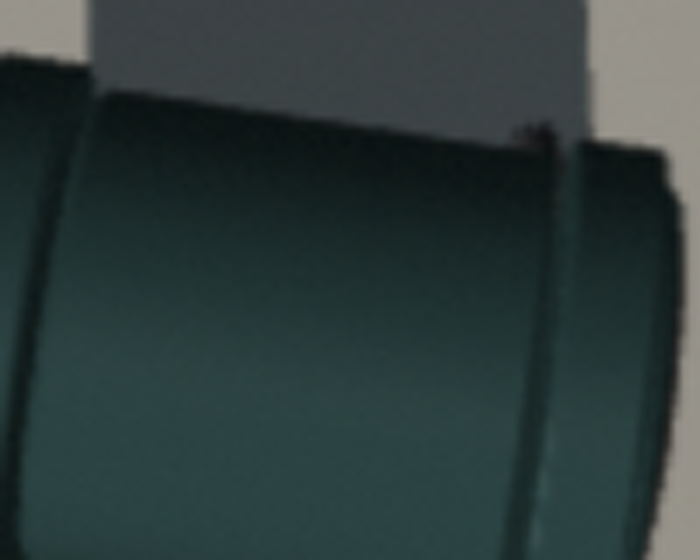

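Request:
play_rows(
  dp=[
    [0.01,-0.009,0],
    [0.02,-0.018,0],
    [0.027,-0.024,0],
    [0.027,-0.024,0],
    [0.027,-0.024,0],
    [0.027,-0.024,0],
    [0.027,-0.024,0],
    [0.027,-0.024,0],
    [0.027,-0.024,0.01],
    [0.02,-0.018,0.02],
    [0.012,-0.012,0.02],
    [0.007,-0.007,0.02],
    [0,0,0],
    [0,0,0],
  ],
  spin=[0,0,0,0,0,0,0,0,0,0,0,0,0,0],
  jaw=0.0854,
)

```text
clock: 3.93
position: [510.9, 328.0, 159.7]
eef_rot: [[0.879, 0.477, -0.004], [0.477, -0.879, -0.003], [-0.004, 0.001, -1.0]]
contact_force: [-0.9, -0.5, 0.9]
opening: 85.2
```

```bash
python3 - <<'E'
from go import *
go(513,333.5,125,28.6)
E
```

```text
clk 3.93 pos [510.9 328.  159.7] yaw 28.47 tilt [-0.0036 -0.0027] F [-0.87 -0.5   0.9 ] open 85.2 j [27.4 13.8 76.6 -0.  89.9 88.9]
 spin first -0.13
 dp after spin (mm): 4.5 -3.9 34.7  norm 35.2
```

Request:
play_rows(
  dp=[
    [0.0045,-0.004,0.01],
    [0,0,0.014],
    [0,0,0.011],
    [0,0,0],
    [0,0,0],
  ],
  spin=[0,0,0,0,0],
)

```text
clock: 4.35
position: [513.3, 334.6, 126.2]
eef_rot: [[0.879, 0.477, -0.001], [0.477, -0.879, -0.001], [-0.001, 0.0, -1.0]]
contact_force: [0.8, 0.1, 0.4]
opening: 85.4
```

```bash
python3 - <<'E'
from go import *
from workcell import capture
from h import *
go(513,333.5,72,28.6)
for n in ("scene","top"):
    c=capture(n); np.savez(n+"2.npz",**c); cv2.imwrite(f"pics/{n}2.png",c["img"][:,:,::-1])
for n,b in (("scene",(360,80,460,190)),("top",(110,165,210,250))):
    c=load(n+"2.npz"); cv2.imwrite(f"pics/{n}2c.png",cv2.resize(c["img"][b[1]:b[3],b[0]:b[2],::-1],None,fx=5,fy=5,interpolation=cv2.INTER_CUBIC))
E
```

```text
clk 4.35 pos [513.3 334.6 126.2] yaw 28.52 tilt [-0.0006 -0.0005] F [0.81 0.15 0.4 ] open 85.4 j [27.8 15.3 78.6 -0.  86.1 89.3]
 spin first -0.08
 dp after spin (mm): -0.8 0.8 54.2  norm 54.2
```

View pics/scene2c.png

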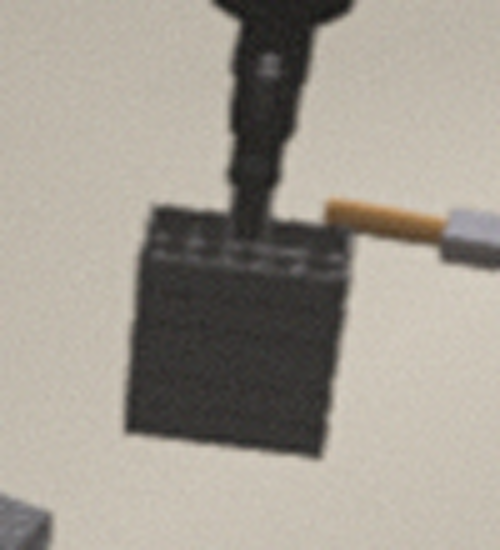

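View pics/top2c.png

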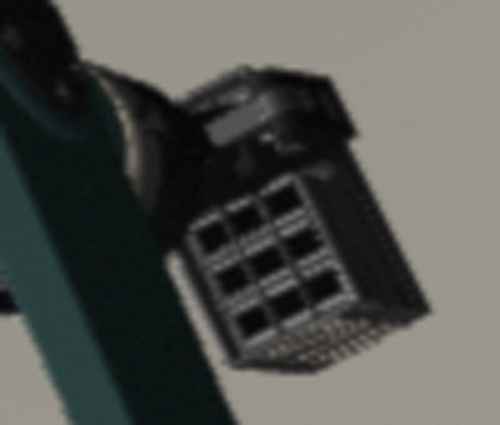

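```bash
python3 - <<'E'
from h import *
s=load("scene2.npz")
a=np.radians(28.5);n=np.array([-np.sin(a),np.cos(a)]);e=np.array([np.cos(a),np.sin(a)])
p=np.array([513.3,334.6])
for L in (-43,-57):
  for X in (-11,11):
    for z in (126.5,139):
      q=np.r_[p+n*L+e*X,z]; print(L,X,z,((proj(s,q)[0]-[360,80])*5).round(0))
for L in (-30,):
  for X in (-55,0,55): q=np.r_[p+n*L+e*X,115]; print("rim",X,((proj(s,q)[0]-[360,80])*5).round(0))
for X in (-55,0,55): q=np.r_[p+n*L+e*X,3]; print("bot",X,((proj(s,q)[0]-[360,80])*5).round(0))
E
```

```text
-43 -11 126.5 [224. 257.]
-43 -11 139 [226. 236.]
-43 11 126.5 [267. 262.]
-43 11 139 [269. 241.]
-57 -11 126.5 [221. 270.]
-57 -11 139 [224. 249.]
-57 11 126.5 [264. 276.]
-57 11 139 [267. 254.]
rim -55 [140. 254.]
rim 0 [245. 266.]
rim 55 [351. 279.]
bot -55 [124. 430.]
bot 0 [223. 443.]
bot 55 [324. 456.]
```

Request:
play_rows(
  dp=[
    [-0.0005,0.0005,0.008],
    [0,0,0.014],
    [0,0,0.014],
    [0,0,0.011],
    [0,0,0.007],
    [0,0,0],
    [0,0,0],
  ],
  spin=[0,0,0,0,0,0,0],
)

```text
clock: 5.03
position: [513.2, 334.6, 72.0]
eef_rot: [[0.878, 0.478, -0.0], [0.478, -0.878, -0.0], [-0.001, 0.0, -1.0]]
contact_force: [-0.2, -0.2, 0.3]
opening: 85.4
```

Request:
play_rows(
  dp=[
    [0,0,0],
    [0,0,0],
    [0,0,0],
    [0,0,0],
    [0,0,0],
    [0,0,0],
    [0,0,0],
  ],
  spin=[0,0,0,0,0,0,0],
  jaw=0.05,
)

```text
clock: 5.62
position: [514.1, 335.1, 73.7]
eef_rot: [[0.878, 0.478, 0.002], [0.478, -0.878, 0.001], [0.003, 0.0, -1.0]]
contact_force: [0.4, 0.6, 6.1]
opening: 59.5
```

```bash
python3 - <<'E'
from go import *
from workcell import capture
from h import *
go(513,333.5,72,28.6)
for n in ("scene","top"):
    c=capture(n); np.savez(n+"3.npz",**c)
for n,b in (("scene",(360,80,460,190)),("top",(110,165,210,250))):
    c=load(n+"3.npz"); cv2.imwrite(f"pics/{n}3c.png",cv2.resize(c["img"][b[1]:b[3],b[0]:b[2],::-1],None,fx=5,fy=5,interpolation=cv2.INTER_CUBIC))
go(513,333.5,72,28.6)
E
```

```text
clk 5.62 pos [514.1 335.1  73.7] yaw 28.58 tilt [0.0024 0.0011] F [0.36 0.6  6.08] open 59.5 j [27.8 17.4 82.2 -0.  80.2 89.2]
 spin first -0.02
 dp after spin (mm): -1.7 0.9 1.7  norm 2.5
clk 5.72 pos [514.  335.1  73.6] yaw 28.58 tilt [0.0023 0.0011] F [-0.7   1.38  5.84] open 59.8 j [27.8 17.4 82.2 -0.  80.2 89.2]
 spin first -0.02
 dp after spin (mm): -1.7 0.9 1.6  norm 2.5
```

View pics/scene3c.png

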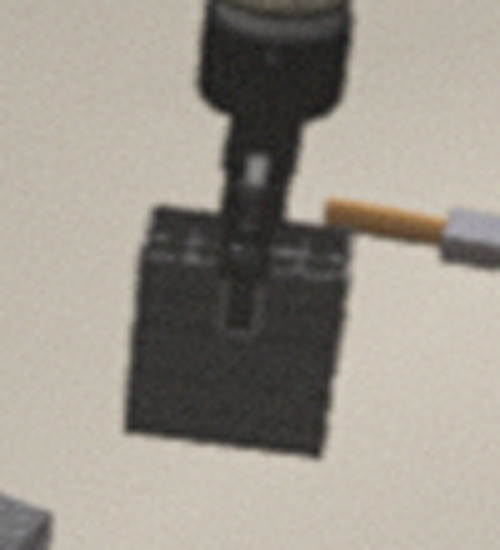

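Request:
play_rows(
  dp=[
    [0,0,-0.002],
    [0,0,-0.003],
    [0,0,-0.004],
    [0,0,-0.006],
    [0,0,-0.01],
    [0,0,-0.015],
    [0,0,-0.015],
    [0,0,-0.01],
    [0,0,0],
    [0,0,0],
  ],
  spin=[0,0,0,0,0,0,0,0,0,0],
)

```text
clock: 6.55
position: [513.7, 334.9, 138.4]
eef_rot: [[0.878, 0.478, 0.002], [0.478, -0.878, 0.001], [0.002, 0.0, -1.0]]
contact_force: [1.2, -0.8, -1.4]
opening: 59.3
```

```bash
python3 - <<'E'
from go import *
from workcell import capture
from h import *
for n in ("scene",):
    c=capture(n); np.savez(n+"4.npz",**c)
for n,b in (("scene",(360,60,460,190)),):
    c=load(n+"4.npz"); cv2.imwrite(f"pics/{n}4c.png",cv2.resize(c["img"][b[1]:b[3],b[0]:b[2],::-1],None,fx=4,fy=4,interpolation=cv2.INTER_CUBIC))
go(470,14,100,28.6)
E
```

```text
clk 6.60 pos [513.1 334.6 137.1] yaw 28.58 tilt [-0.0003 -0.0003] F [-0.44 -0.11 -1.36] open 59.4 j [27.8 14.9 77.8 -0.  87.3 89.2]
 spin first -0.02
 dp after spin (mm): -191.3 260.8 37.1  norm 325.6
```

View pics/scene4c.png

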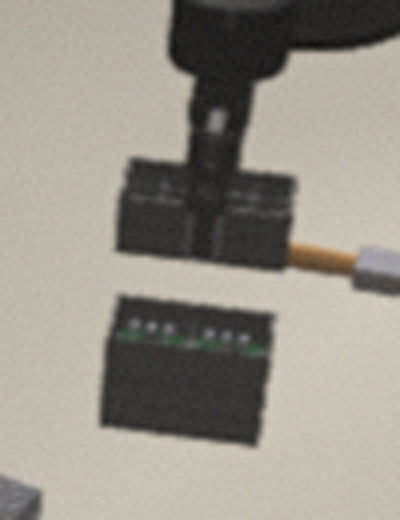

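Request:
play_rows(
  dp=[
    [-0.005,0.006,0],
    [-0.011,0.0145,0],
    [-0.0165,0.0225,0],
    [-0.019,0.026,0],
    [-0.019,0.026,0],
    [-0.019,0.026,0],
    [-0.019,0.026,0],
    [-0.019,0.026,0],
    [-0.019,0.026,0],
    [-0.0165,0.0225,0],
    [-0.013,0.018,0],
    [-0.009,0.012,0],
    [-0.005,0.0065,0],
    [-0.001,0.002,0],
    [0,0,0],
    [0,0,0],
  ],
  spin=[0,0,0,0,0,0,0,0,0,0,0,0,0,0,0,0],
)

```text
clock: 7.93
position: [469.8, 15.6, 137.0]
eef_rot: [[0.878, 0.479, -0.001], [0.479, -0.878, 0.001], [-0.0, -0.001, -1.0]]
contact_force: [0.2, -0.5, -1.7]
opening: 59.5
```

```bash
python3 - <<'E'
from go import *
go(470,14,10,28.6)
E
```

```text
clk 7.93 pos [469.8  15.6 137. ] yaw 28.61 tilt [-0.0005  0.0006] F [ 0.2  -0.54 -1.69] open 59.5 j [-5.  -3.  97.5  0.  85.6 56.4]
 spin first 0.01
 dp after spin (mm): -0.6 1.5 127.0  norm 127.0
```

Request:
play_rows(
  dp=[
    [0,0,0.006],
    [0,0,0.014],
    [0,0,0.02],
    [0,0,0.02],
    [0,0,0.02],
    [0,0,0.018],
    [0,0,0.014],
    [0,0,0.008],
    [0,0,0.005],
    [0,0,0.003],
    [0,0,0.002],
    [0,0,0],
  ],
  spin=[0,0,0,0,0,0,0,0,0,0,0,0],
)

```text
clock: 8.93
position: [470.4, 15.1, 7.7]
eef_rot: [[0.878, 0.479, 0.001], [0.479, -0.878, -0.0], [0.001, 0.001, -1.0]]
contact_force: [0.6, 0.3, -2.1]
opening: 59.2
```

Request:
play_rows(
  dp=[
    [0,0,0.001],
    [0,0,0],
  ],
  spin=[0,0],
)

```text
clock: 9.1
position: [470.5, 14.9, 7.0]
eef_rot: [[0.878, 0.478, 0.002], [0.478, -0.878, -0.0], [0.001, 0.001, -1.0]]
contact_force: [-1.2, -0.7, -1.1]
opening: 58.9
```

Request:
play_rows(
  dp=[
    [0,0,0.001],
    [0,0,0.001],
    [0,0,0],
  ],
  spin=[0,0,0],
)

```text
clock: 9.35
position: [470.3, 14.9, 4.7]
eef_rot: [[0.878, 0.478, 0.001], [0.478, -0.878, -0.0], [0.001, 0.001, -1.0]]
contact_force: [-0.3, -0.4, -1.2]
opening: 59.4
```

Request:
play_rows(
  dp=[
    [0,0,0.0005],
    [0,0,0],
    [0,0,0],
  ],
  spin=[0,0,0],
)

```text
clock: 9.6
position: [470.3, 14.9, 4.6]
eef_rot: [[0.878, 0.478, 0.001], [0.478, -0.878, -0.0], [0.001, 0.001, -1.0]]
contact_force: [-3.4, -0.3, 6.2]
opening: 59.0
```

Request:
play_rows(
  dp=[
    [0,0,0],
    [0,0,0],
    [0,0,0],
    [0,0,0],
    [0,0,0],
  ],
  spin=[0,0,0,0,0],
  jaw=0.0854,
)

```text
clock: 10.02
position: [469.8, 15.0, 3.5]
eef_rot: [[0.878, 0.478, -0.0], [0.478, -0.878, -0.0], [-0.0, -0.0, -1.0]]
contact_force: [0.3, -0.5, -0.3]
opening: 85.6
```

Request:
play_rows(
  dp=[
    [0,0,-0.01],
    [0,0,-0.02],
    [0,0,-0.03],
    [0,0,-0.03],
    [0,0,-0.03],
    [0,0,-0.02],
    [0.008,-0.011,-0.01],
    [0.014,-0.019,0],
    [0.018,-0.025,0],
    [0.018,-0.025,0],
    [0.018,-0.025,0],
    [0.018,-0.025,0],
    [0.018,-0.025,0],
    [0.018,-0.025,0],
    [0.018,-0.025,0],
    [0.018,-0.025,0],
    [0.014,-0.019,0],
    [0.008,-0.011,0],
    [0,0,0],
    [0,0,0],
  ],
  spin=[0,0,0,0,0,0,0,0,0,0,0,0,0,0,0,0,0,0,0,0],
)

```text
clock: 11.68
position: [510.5, 333.0, 153.8]
eef_rot: [[0.878, 0.479, -0.0], [0.479, -0.878, -0.001], [-0.001, 0.001, -1.0]]
contact_force: [0.1, -0.6, -1.7]
opening: 85.3
```

```bash
python3 - <<'E'
from go import *
from workcell import capture
from h import *
go(513.5,334.8,110,28.58)
for n in ("scene","top"):
    c=capture(n); np.savez(n+"5.npz",**c); cv2.imwrite(f"pics/{n}5.png",c["img"][:,:,::-1])
E
```

```text
clk 11.68 pos [510.5 333.  153.8] yaw 28.63 tilt [-0.0002 -0.0012] F [ 0.07 -0.64 -1.68] open 85.3 j [27.8 14.1 76.9 -0.1 89.  89.2]
 spin first 0.05
 dp after spin (mm): 3.5 -0.1 43.8  norm 44.0
```

View pics/scene5.png

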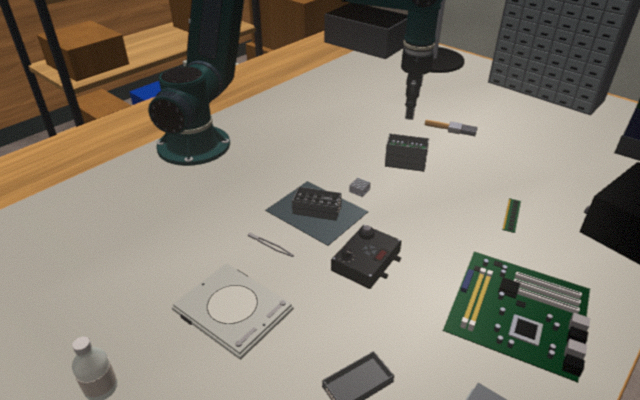

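View pics/top5.png

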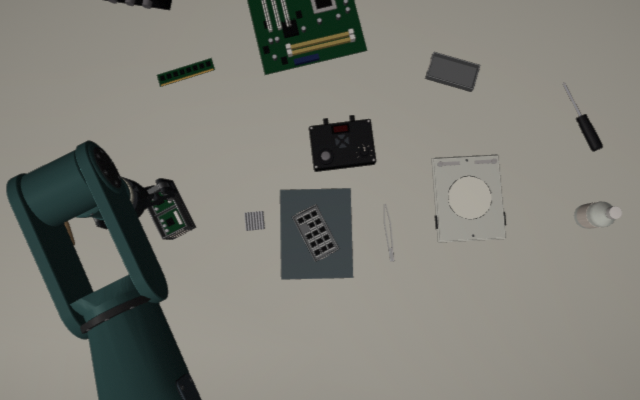

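```bash
python3 - <<'E'
from h import *
t=load("top5.npz"); s=load("scene5.npz")
for n,c,b in (("top",t,(285,195,350,270)),("scene",s,(280,180,355,235))):
    im=cv2.resize(c["img"][b[1]:b[3],b[0]:b[2],::-1],None,fx=8,fy=8,interpolation=cv2.INTER_CUBIC)
    im=np.clip(im.astype(int)*2,0,255).astype(np.uint8)
    P=proj(c,np.r_[rect(470.2,14.9,np.radians(28.6),110,60,46)])
    q=((P+0.5-np.array(b[:2]))*8-0.5).astype(np.int32)
    cv2.polylines(im,[q],True,(0,0,255),1); cv2.imwrite(f"pics/mat_{n}.png",im)
for f in ("scene0.npz","scene5.npz"):
    c=load(f); z=115 if "0" in f else 75
    b=(378,116,428,180) if "0" in f else (376,125,440,180)
    x,fv=fit([(c,b,195,80)],lambda p: topbox(*p,3,z),[513,333,np.radians(28.6)]); print(f,x[:2],np.degrees(x[2]),fv)
E
```

```text
scene0.npz [512.03872919 332.0074825 ] 29.128076182859232 17.555410170146857
scene5.npz [512.32196778 332.27183959] 28.692778620498213 42.087330930593076
```

View pics/mat_top.png

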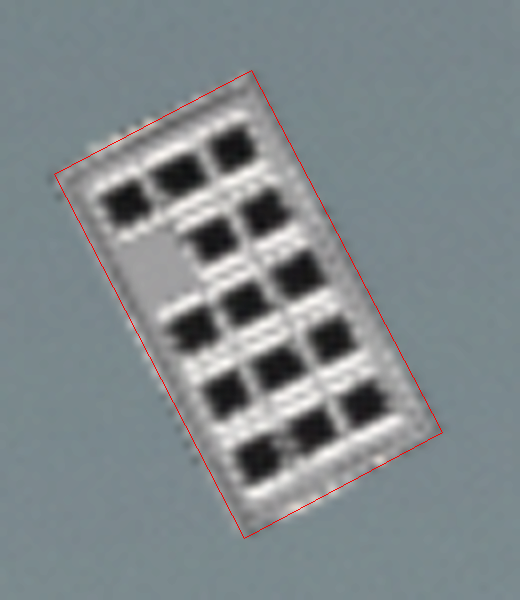

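View pics/mat_scene.png

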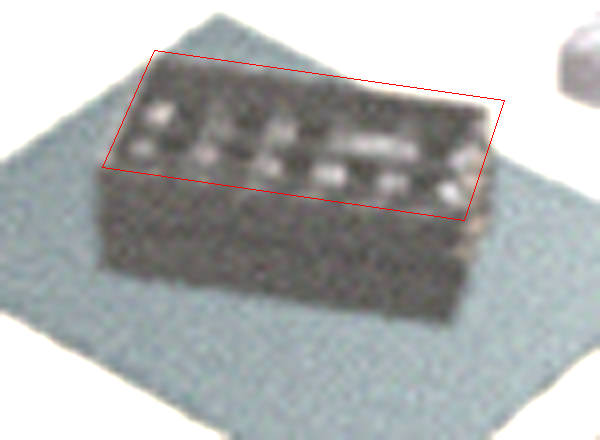

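Request:
play_rows(
  dp=[
    [0.0035,0,0.006],
    [0,0,0.014],
    [0,0,0.02],
    [0,0,0.02],
    [0,0,0.02],
    [0,0,0.015],
    [0,0,0.01],
    [0,0,0.006],
    [0,0,0.0025],
    [0,0,0],
    [0,0,0],
  ],
  spin=[0,0,0,0,0,0,0,0,0,0,0],
)

```text
clock: 12.7
position: [514.4, 335.1, 41.4]
eef_rot: [[0.878, 0.478, 0.002], [0.478, -0.878, 0.001], [0.002, 0.0, -1.0]]
contact_force: [0.1, -0.1, 0.2]
opening: 85.2
```

Request:
play_rows(
  dp=[
    [0,0,0],
    [0,0,0],
    [0,0,0],
    [0,0,0],
    [0,0,0],
    [0,0,0],
    [0,0,0],
  ],
  spin=[0,0,0,0,0,0,0],
  jaw=0.05,
)

```text
clock: 13.28
position: [514.5, 335.4, 41.7]
eef_rot: [[0.878, 0.478, 0.002], [0.478, -0.878, 0.001], [0.003, 0.0, -1.0]]
contact_force: [0.0, 0.3, 5.1]
opening: 59.2
```

```bash
python3 - <<'E'
from go import *
from workcell import capture
from h import *
go(513.5,334.8,110,28.58)
c=capture("scene"); b=(360,60,460,190)
cv2.imwrite("pics/scene6c.png",cv2.resize(c["img"][b[1]:b[3],b[0]:b[2],::-1],None,fx=4,fy=4,interpolation=cv2.INTER_CUBIC))
E
```

```text
clk 13.28 pos [514.5 335.4  41.7] yaw 28.59 tilt [0.0024 0.0012] F [0.04 0.28 5.08] open 59.2 j [27.8 19.  84.  -0.  76.8 89.2]
 spin first 0.01
 dp after spin (mm): -1.2 0.0 -68.3  norm 68.3
```

View pics/scene6c.png

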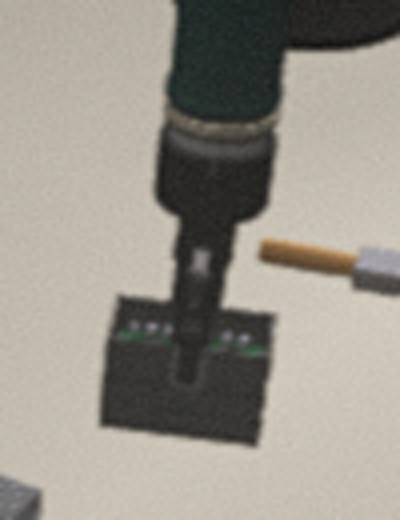

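Request:
play_rows(
  dp=[
    [0,0,-0.002],
    [0,0,-0.003],
    [0,0,-0.004],
    [0,0,-0.006],
    [0,0,-0.01],
    [0,0,-0.015],
    [0,0,-0.02],
    [0,0,-0.02],
    [0,0,-0.015],
    [0,0,-0.01],
    [0,0,0],
    [0,0,0],
  ],
  spin=[0,0,0,0,0,0,0,0,0,0,0,0],
)

```text
clock: 14.33
position: [513.9, 335.0, 145.9]
eef_rot: [[0.878, 0.478, 0.001], [0.478, -0.878, 0.001], [0.001, 0.0, -1.0]]
contact_force: [-0.3, -0.1, -1.6]
opening: 58.9
```

```bash
python3 - <<'E'
from go import *
from workcell import capture
from h import *
c=capture("scene"); b=(360,60,460,190); np.savez("scene7.npz",**c)
cv2.imwrite("pics/scene7c.png",cv2.resize(c["img"][b[1]:b[3],b[0]:b[2],::-1],None,fx=4,fy=4,interpolation=cv2.INTER_CUBIC))
t=load("top5.npz"); b=(425,145,515,245); im=cv2.resize(t["img"][b[1]:b[3],b[0]:b[2],::-1],None,fx=6,fy=6,interpolation=cv2.INTER_CUBIC)
# stage insert ellipse + outline candidates
X=(553.5,-323.5); yaw=np.radians(4)
for P in (rect(*X,yaw,190,150,18),np.c_[X[0]+47.5*np.cos(np.linspace(0,6.3,60)),X[1]+47.5*np.sin(np.linspace(0,6.3,60)),np.full(60,18)]):
    cv2.polylines(im,[((proj(t,P)+.5-np.array(b[:2]))*6-.5).astype(np.int32)],True,(0,0,255),1)
cv2.imwrite("pics/stage7.png",im)
go(553,-324,137,4)
E
```

```text
clk 14.38 pos [513.3 334.7 144.6] yaw 28.58 tilt [-0.001  -0.0006] F [-0.35  0.84 -2.24] open 59.2 j [27.8 14.8 77.2 -0.  88.1 89.2]
 spin first 24.58
 dp after spin (mm): -6.4 659.9 7.6  norm 659.9
```

View pics/scene7c.png

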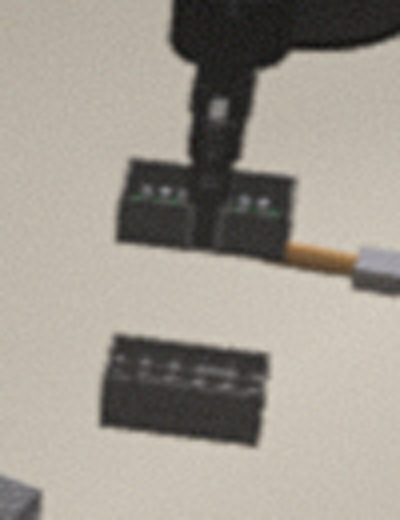

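View pics/stage7.png

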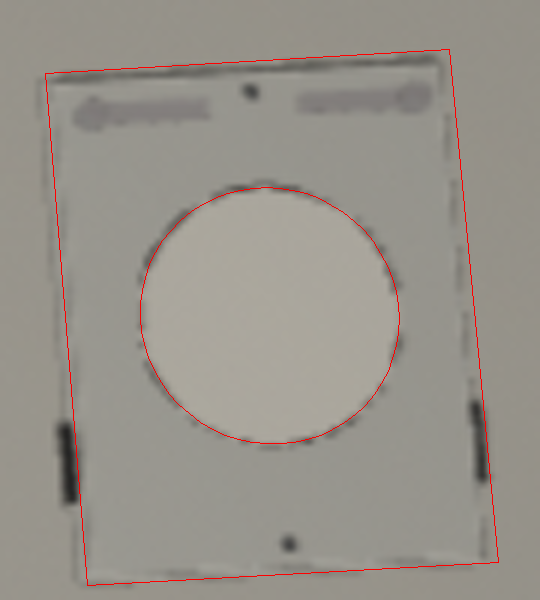

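Request:
play_rows(
  dp=[
    [0,0,0],
    [0,0,0],
    [0,0,0],
    [0,0,0],
    [0,0,0],
    [0,0.008,0],
    [-0.001,0.018,0],
    [-0.001,0.028,0],
    [0,0.034,0],
    [0,0.034,0],
    [0,0.034,0],
    [0,0.034,0],
    [0,0.034,0],
    [0,0.034,0],
    [0,0.034,0],
    [0,0.034,0],
    [0,0.03,0],
    [0,0.02,0],
    [0,0.01,0],
  ],
  spin=[3,6,7,6,2.6,0,0,0,0,0,0,0,0,0,0,0,0,0,0],
)

```text
clock: 15.97
position: [537.5, -53.4, 144.0]
eef_rot: [[0.998, 0.067, -0.002], [0.067, -0.998, -0.001], [-0.002, 0.001, -1.0]]
contact_force: [0.3, 0.2, -1.0]
opening: 59.2
```

```bash
python3 - <<'E'
from go import *
go(553,-324.5,145,4)
E
```

```text
clk 15.97 pos [537.5 -53.4 144. ] yaw 3.85 tilt [-0.0024 -0.0009] F [ 0.3   0.23 -1.  ] open 59.2 j [-11.6   5.8  87.7  -0.1  86.7  74.5]
 spin first -0.15
 dp after spin (mm): -3.4 271.5 -1.0  norm 271.5
```

Request:
play_rows(
  dp=[
    [-0.0015,0.01,0],
    [-0.002,0.02,0],
    [0,0.03,0],
    [0,0.034,0],
    [0,0.034,0],
    [0,0.034,0],
    [0,0.034,0],
    [0,0.03,0],
    [0,0.022,0],
    [0,0.014,0],
    [0,0.006,0],
    [0,0,0],
    [0,0,0],
  ],
  spin=[0,0,0,0,0,0,0,0,0,0,0,0,0],
)

```text
clock: 17.05
position: [553.7, -316.5, 145.0]
eef_rot: [[0.998, 0.071, -0.0], [0.071, -0.998, 0.001], [-0.0, -0.001, -1.0]]
contact_force: [-0.1, -0.1, -1.4]
opening: 59.1
```

```bash
python3 - <<'E'
from go import *
go(553,-324.5,24,4)
E
```

```text
clk 17.05 pos [ 553.7 -316.5  145. ] yaw 4.05 tilt [-0.0005  0.0014] F [-0.09 -0.08 -1.42] open 59.1 j [-34.9  17.9  73.2   0.1  89.   51.1]
 spin first 0.05
 dp after spin (mm): -1.3 7.9 121.0  norm 121.3
```

Request:
play_rows(
  dp=[
    [-0.001,0.004,0.006],
    [0,0.004,0.014],
    [0,0,0.02],
    [0,0,0.02],
    [0,0,0.02],
    [0,0,0.016],
    [0,0,0.012],
    [0,0,0.008],
    [0,0,0.004],
    [0,0,0.002],
    [0,0,0],
    [0,0,0],
  ],
  spin=[0,0,0,0,0,0,0,0,0,0,0,0],
)

```text
clock: 18.05
position: [553.8, -326.4, 24.5]
eef_rot: [[0.998, 0.069, 0.002], [0.069, -0.998, -0.001], [0.002, 0.001, -1.0]]
contact_force: [0.3, -0.7, -1.1]
opening: 58.8
```

Request:
play_rows(
  dp=[
    [0,0,0.001],
    [0,0,0.001],
    [0,0,0],
    [0,0,0],
  ],
  spin=[0,0,0,0],
)

```text
clock: 18.38
position: [553.2, -326.1, 21.6]
eef_rot: [[0.998, 0.069, 0.0], [0.069, -0.998, -0.0], [0.0, 0.0, -1.0]]
contact_force: [-0.1, 0.6, -0.7]
opening: 59.0
```

Request:
play_rows(
  dp=[
    [0,-0.001,0.0005],
    [0,0,0.0005],
    [0,0,0.0005],
    [0,0,0],
  ],
  spin=[0,0,0,0],
)

```text
clock: 18.72
position: [553.1, -324.9, 19.9]
eef_rot: [[0.998, 0.069, 0.0], [0.069, -0.998, -0.0], [0.0, 0.0, -1.0]]
contact_force: [-0.1, -0.3, -2.2]
opening: 59.0
```

Request:
play_rows(
  dp=[
    [0,0,0.0005],
    [0,0,0.0005],
    [0,0,0],
  ],
  spin=[0,0,0],
)

```text
clock: 18.97
position: [553.1, -325.0, 19.8]
eef_rot: [[0.998, 0.069, 0.0], [0.069, -0.998, -0.0], [0.0, 0.0, -1.0]]
contact_force: [-3.3, 1.3, 4.5]
opening: 59.1
```

Contact with the stage at the expected height. Release and withdraw up, then look.

Request:
play_rows(
  dp=[
    [0,0,0],
    [0,0,0],
    [0,0,0],
    [0,0,0],
    [0,0,0],
    [0,0,-0.008],
    [0,0,-0.02],
    [0,0,-0.03],
    [0,0,-0.03],
    [0,0,-0.025],
    [0,0,-0.015],
    [0,-0.01,-0.004],
    [0,-0.02,0],
    [0,-0.03,0],
    [0,-0.035,0],
    [0,-0.035,0],
    [0,-0.03,0],
    [0,-0.02,0],
    [0,-0.01,0],
    [0,0,0],
  ],
  spin=[0,0,0,0,0,0,0,0,0,0,0,0,0,0,0,0,0,0,0,0],
  jaw=0.0854,
)

```text
clock: 20.63
position: [539.3, -132.9, 150.3]
eef_rot: [[0.997, 0.073, -0.001], [0.073, -0.997, 0.001], [-0.001, -0.001, -1.0]]
contact_force: [-1.2, -0.2, 0.5]
opening: 85.4
```

```bash
python3 - <<'E'
from go import *
from workcell import capture
from h import *
go(470.2,14.9,130,28.58)
for n in ("scene","top"):
    c=capture(n); np.savez(n+"8.npz",**c); cv2.imwrite(f"pics/{n}8.png",c["img"][:,:,::-1])
t=load("top8.npz"); b=(425,145,515,245); im=cv2.resize(t["img"][b[1]:b[3],b[0]:b[2],::-1],None,fx=6,fy=6,interpolation=cv2.INTER_CUBIC)
P=rect(553.1,-325,np.radians(4),110,60,53)
cv2.polylines(im,[((proj(t,P)+.5-np.array(b[:2]))*6-.5).astype(np.int32)],True,(0,0,255),1)
cv2.imwrite("pics/stage8.png",im)
E
```

```text
clk 20.63 pos [ 539.3 -132.9  150.3] yaw 4.16 tilt [-0.0011  0.0009] F [-1.21 -0.24  0.52] open 85.4 j [-19.7   7.4  85.1   0.   87.5  66.1]
 spin first -24.42
 dp after spin (mm): 10.0 -162.8 20.3  norm 164.4
```

View pics/stage8.png

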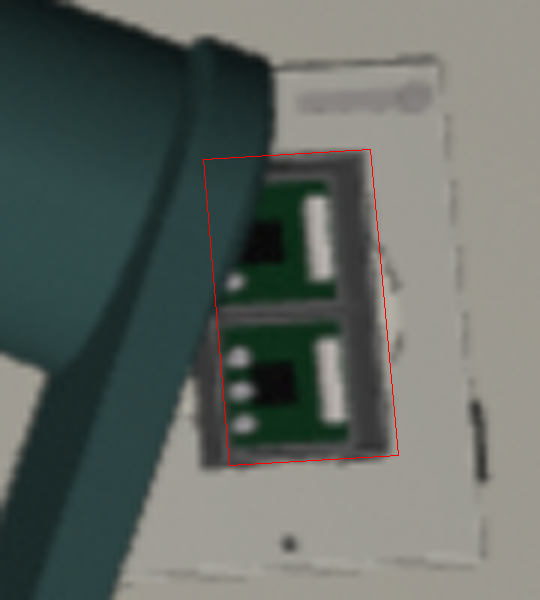

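View pics/scene8.png

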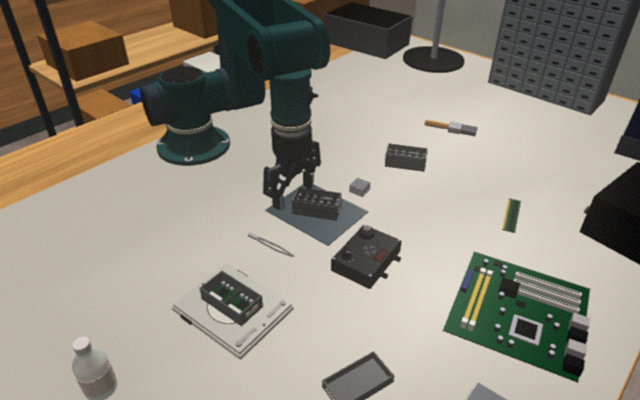

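```bash
python3 - <<'E'
from h import *
t=load("top8.npz"); s=load("scene8.npz")
def T(c,b,bg,fg,zl,zh,p0):
    x,f=fit([(c,b,bg,fg)],lambda p: topbox(*p,zl,zh),p0); return x[:2].round(2),np.degrees(x[2]).round(2),round(f,1)
y=np.radians(28.6)
b=(125,170,205,248)
for fg in (75,85,95): print("top stack43",T(t,b,135,fg,3,43,[514,336,y]))
print("top stack115",T(load("top0.npz"),b,135,85,3,115,[514,336,y]))
for fg in (70,80): print("scene stack43",T(s,(376,135,440,180),195,fg,3,43,[513,333,y]))
# crops
for n,c,b in (("a_top",t,(130,175,205,245)),("a_mat",t,(285,195,350,270))):
    im=cv2.resize(c["img"][b[1]:b[3],b[0]:b[2],::-1],None,fx=8,fy=8,interpolation=cv2.INTER_CUBIC)
    im=np.clip(im.astype(int)*2,0,255).astype(np.uint8)
    x=(514,334.9) if n=="a_top" else (470.2,14.9)
    z=43 if n=="a_top" else 46
    for zz in ((z,3) if n=="a_top" else (z,)):
        q=((proj(c,rect(*x,y,110,60,zz))+.5-np.array(b[:2]))*8-.5).astype(np.int32); cv2.polylines(im,[q],True,(0,0,255),1)
    cv2.imwrite(f"pics/{n}.png",im)
E
```

```text
top stack43 (array([514.27, 336.32]), np.float64(28.65), np.float64(49.6))
top stack43 (array([514.1 , 336.29]), np.float64(28.34), np.float64(30.5))
top stack43 (array([514.1 , 336.35]), np.float64(28.67), np.float64(18.7))
top stack115 (array([514.02, 336.05]), np.float64(28.39), np.float64(14.1))
scene stack43 (array([512.26, 331.99]), np.float64(29.52), np.float64(22.0))
scene stack43 (array([512.66, 332.07]), np.float64(28.59), np.float64(15.5))
```

View pics/a_top.png

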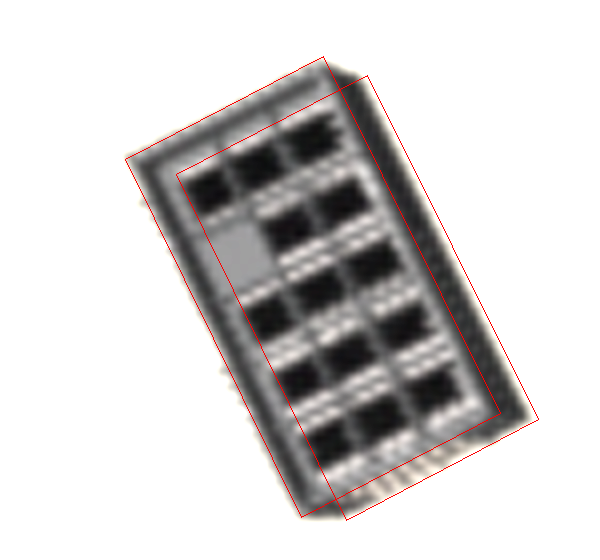

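View pics/a_mat.png

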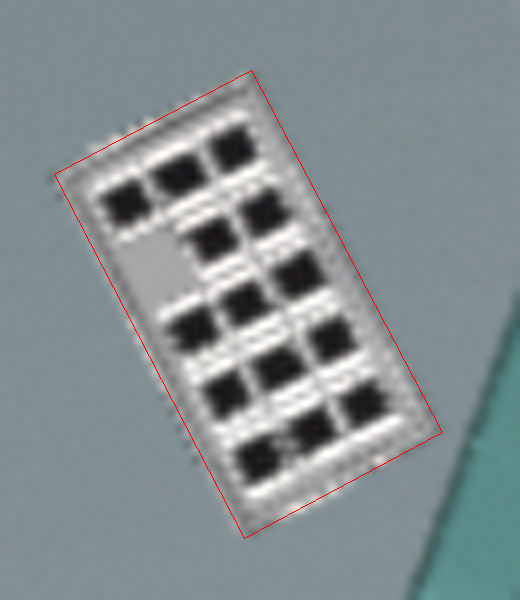

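```bash
python3 - <<'E'
from h import *
t=load("top8.npz"); y=np.radians(28.58)
def rec(c,x,z):
    g=np.mgrid[-60:60.1:.5,-35:35.1:.5]; X=g[0].ravel();Y=g[1].ravel()
    P=np.c_[x[0]+np.cos(y)*X-np.sin(y)*Y,x[1]+np.sin(y)*X+np.cos(y)*Y,np.full(X.size,z)]
    q=proj(c,P).astype(np.float32).reshape(g.shape[1],g.shape[2],2)
    return cv2.remap(c["img"],q,None,cv2.INTER_CUBIC).astype(np.float32).mean(2)
B=rec(t,(470.2,14.9),40)[15:-15,10:-10]
B=rec(t,(470.2,14.9),40)
for x in ((514.0,335.0),):
    A=rec(t,x,37)
    for sl in ((slice(20,-20),slice(16,-16)),):
        print(cv2.matchTemplate(A,B[sl],cv2.TM_CCOEFF_NORMED).max(), end=" ")
        r=cv2.matchTemplate(A,B[sl],cv2.TM_CCOEFF_NORMED); i=np.unravel_index(r.argmax(),r.shape); print("shift long,lat mm",(i[0]-20)/2,(i[1]-16)/2)
    cv2.imwrite("pics/rec.png",np.hstack([A,B]).clip(0,255).repeat(3,0).repeat(3,1))
E
```

```text
0.90177035 shift long,lat mm -1.5 -0.5[ WARN:0@1.117] global loadsave.cpp:1063 imwrite_ Unsupported depth image for selected encoder is fallbacked to CV_8U.
```

Request:
play_rows(
  dp=[
    [0,0,0],
    [0,0,0],
    [0,0,0],
    [0,0,0],
    [0,0,0],
    [0.001,-0.01,0],
    [0.001,-0.02,0],
    [0.002,-0.03,0],
    [0.002,-0.03,0],
    [0.002,-0.03,0],
    [0.001,-0.023,0],
    [0.001,-0.013,0],
    [0,-0.005,0],
    [0,0,0],
    [0,0,0],
  ],
  spin=[-3,-6,-7,-6,-2.4,0,0,0,0,0,0,0,0,0,0],
)

```text
clock: 21.98
position: [472.6, 10.2, 150.9]
eef_rot: [[0.88, 0.474, 0.001], [0.474, -0.88, -0.001], [0.0, 0.001, -1.0]]
contact_force: [-0.1, -1.3, 0.2]
opening: 85.4
```

```bash
python3 - <<'E'
from go import *
go(470.2,14.9,3.5,28.58)
E
```

```text
clk 21.98 pos [472.6  10.2 150.9] yaw 28.32 tilt [ 0.0006 -0.001 ] F [-0.1  -1.3   0.17] open 85.4 j [-5.6 -3.2 96.  -0.1 87.1 56.1]
 spin first -0.26
 dp after spin (mm): 0.1 -5.3 147.4  norm 147.5
```

Request:
play_rows(
  dp=[
    [0,-0.003,0.01],
    [0,-0.002,0.02],
    [0,0,0.025],
    [0,0,0.025],
    [0,0,0.02],
    [0,0,0.012],
    [0,0,0],
    [0,0,0],
  ],
  spin=[-0.26,0,0,0,0,0,0,0],
)

```text
clock: 22.65
position: [469.2, 14.8, 37.5]
eef_rot: [[0.878, 0.478, -0.003], [0.478, -0.878, -0.0], [-0.002, -0.001, -1.0]]
contact_force: [0.1, -0.7, 0.3]
opening: 85.4
```

```bash
python3 - <<'E'
from go import *
go(470.2,14.9,3.5,28.58)
E
```

```text
clk 22.65 pos [469.2  14.8  37.5] yaw 28.57 tilt [-0.0028 -0.    ] F [ 0.07 -0.71  0.34] open 85.4 j [ -5.1   2.1 104.5  -0.   73.6  56.3]
 spin first -0.01
 dp after spin (mm): 1.0 0.4 34.0  norm 34.0
```

Request:
play_rows(
  dp=[
    [0,0,0.01],
    [0,0,0.012],
    [0,0,0.008],
    [0,0,0.005],
    [0,0,0],
    [0,0,0],
    [0,0,0],
  ],
  spin=[0,0,0,0,0,0,0],
)

```text
clock: 23.23
position: [470.4, 15.3, 4.4]
eef_rot: [[0.878, 0.479, 0.001], [0.479, -0.878, -0.0], [0.001, 0.001, -1.0]]
contact_force: [0.2, 0.2, -0.3]
opening: 85.5
```

Request:
play_rows(
  dp=[
    [0,0,0],
    [0,0,0],
    [0,0,0],
    [0,0,0],
    [0,0,0],
    [0,0,0],
    [0,0,0],
  ],
  spin=[0,0,0,0,0,0,0],
  jaw=0.05,
)

```text
clock: 23.82
position: [470.6, 15.3, 4.6]
eef_rot: [[0.878, 0.479, 0.002], [0.479, -0.878, -0.0], [0.001, 0.001, -1.0]]
contact_force: [0.4, -0.4, 4.7]
opening: 59.2
```

```bash
python3 - <<'E'
from go import *
go(470.2,14.9,3.5,28.58)
E
```

```text
clk 23.82 pos [470.6  15.3   4.6] yaw 28.64 tilt [ 0.0019 -0.0003] F [ 0.42 -0.35  4.71] open 59.2 j [ -5.    4.5 106.2  -0.   69.2  56.3]
 spin first 0.06
 dp after spin (mm): -0.5 0.2 1.1  norm 1.2
```

Request:
play_rows(
  dp=[
    [0,0,-0.002],
    [0,0,-0.004],
    [0,0,-0.008],
    [0,0,-0.014],
    [0,0,-0.02],
    [0,0,-0.025],
    [0,0,-0.02],
    [0,0,-0.012],
    [0.005,-0.006,-0.005],
    [0.011,-0.0145,0],
    [0.0165,-0.0225,0],
    [0.019,-0.026,0],
    [0.019,-0.026,0],
    [0.019,-0.026,0],
    [0.019,-0.026,0],
    [0.019,-0.026,0],
    [0.019,-0.026,0],
    [0.0165,-0.0225,0],
    [0.012,-0.017,0],
    [0.006,-0.008,0],
  ],
  spin=[0,0,0,0,0,0,0,0,0,0,0,0,0,0,0,0,0,0,0,0],
)

```text
clock: 25.48
position: [509.2, 321.6, 112.2]
eef_rot: [[0.876, 0.482, -0.003], [0.482, -0.876, 0.0], [-0.002, -0.001, -1.0]]
contact_force: [0.0, -0.2, -2.2]
opening: 59.6
```

Request:
play_rows(
  dp=[
    [0.003,-0.004,0],
    [0,0,0],
    [0,0,0],
  ],
  spin=[0,0,0],
)

```text
clock: 25.73
position: [510.9, 322.5, 113.2]
eef_rot: [[0.878, 0.479, -0.001], [0.479, -0.878, -0.001], [-0.002, 0.001, -1.0]]
contact_force: [-0.2, 0.1, -1.4]
opening: 59.7
```

```bash
python3 - <<'E'
from go import *
go(513.5,334.7,44,28.58)
E
```

```text
clk 25.73 pos [510.9 322.5 113.2] yaw 28.61 tilt [-0.0012 -0.0015] F [-0.24  0.07 -1.39] open 59.7 j [26.9 14.8 80.8 -0.  84.5 88.3]
 spin first 0.03
 dp after spin (mm): 8.1 -9.5 69.2  norm 70.3
```

Request:
play_rows(
  dp=[
    [0.004,-0.004,0.006],
    [0.004,-0.005,0.01],
    [0,0,0.013],
    [0,0,0.011],
    [0,0,0.008],
    [0,0,0.004],
    [0,0,0.002],
    [0,0,0],
    [0,0,0],
    [0,0,0],
  ],
  spin=[0,0,0,0,0,0,0,0,0,0],
)

```text
clock: 26.57
position: [514.4, 335.4, 60.7]
eef_rot: [[0.878, 0.479, 0.001], [0.479, -0.878, 0.001], [0.002, 0.0, -1.0]]
contact_force: [0.3, -1.0, -2.2]
opening: 59.4
```

```bash
python3 - <<'E'
from go import *
from workcell import capture
from h import *
go(513.5,334.7,44,28.58)
c=capture("scene"); b=(360,90,460,190); np.savez("scene9.npz",**c)
cv2.imwrite("pics/scene9c.png",cv2.resize(c["img"][b[1]:b[3],b[0]:b[2],::-1],None,fx=6,fy=6,interpolation=cv2.INTER_CUBIC))
go(513.5,334.7,44,28.58)
E
```

```text
clk 26.57 pos [514.4 335.4  60.7] yaw 28.64 tilt [0.0015 0.0006] F [ 0.27 -1.01 -2.21] open 59.4 j [27.8 18.1 82.9 -0.  78.9 89.2]
 spin first 0.06
 dp after spin (mm): -1.2 0.2 16.7  norm 16.7
clk 26.62 pos [514.5 335.4  60.7] yaw 28.64 tilt [0.0016 0.0007] F [ 0.11 -0.43 -1.27] open 59.2 j [27.8 18.1 82.9 -0.  78.9 89.2]
 spin first 0.06
 dp after spin (mm): -1.2 0.2 16.7  norm 16.8
```

View pics/scene9c.png

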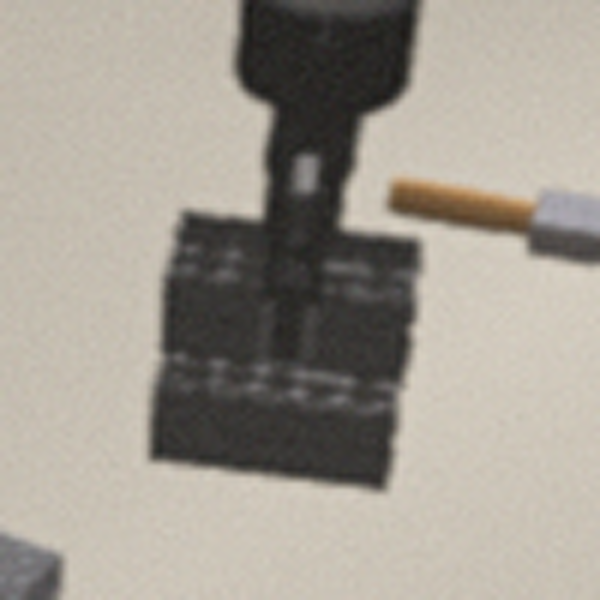

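Request:
play_rows(
  dp=[
    [-0.001,0,0.005],
    [0,0,0.005],
    [0,0,0.003],
    [0,0,0.001],
    [0,0,0],
    [0,0,0],
  ],
  spin=[0,0,0,0,0,0],
)

```text
clock: 27.12
position: [513.0, 334.7, 45.6]
eef_rot: [[0.878, 0.479, -0.0], [0.479, -0.878, -0.0], [-0.0, 0.0, -1.0]]
contact_force: [0.4, 0.7, -1.5]
opening: 59.2
```

Request:
play_rows(
  dp=[
    [0,0,0.001],
    [0,0,0.001],
    [0,0,0],
    [0,0,0],
  ],
  spin=[0,0,0,0],
)

```text
clock: 27.45
position: [513.1, 334.7, 43.8]
eef_rot: [[0.878, 0.479, 0.0], [0.479, -0.878, -0.0], [-0.0, 0.0, -1.0]]
contact_force: [0.1, 0.7, -2.2]
opening: 59.1
```

No contact at rim height (43.8 is below the 44.6 rim point), so the foot is entering the tray.

Request:
play_rows(
  dp=[
    [0,0,0.001],
    [0,0,0.0005],
    [0,0,0],
    [0,0,0],
  ],
  spin=[0,0,0,0],
)

```text
clock: 27.78
position: [513.0, 334.7, 42.2]
eef_rot: [[0.878, 0.479, -0.0], [0.479, -0.878, -0.0], [-0.0, 0.0, -1.0]]
contact_force: [-0.1, -0.6, -1.4]
opening: 59.2
```

Request:
play_rows(
  dp=[
    [0,0,0.0005],
    [0,0,0.0005],
    [0,0,0],
    [0,0,0],
  ],
  spin=[0,0,0,0],
)

```text
clock: 28.12
position: [513.2, 334.7, 41.7]
eef_rot: [[0.878, 0.479, 0.0], [0.479, -0.878, 0.0], [0.0, 0.0, -1.0]]
contact_force: [-0.6, -0.3, 1.2]
opening: 59.1
```

Request:
play_rows(
  dp=[
    [0,0,0],
    [0,0,0],
    [0,0,0],
    [0,0,0],
    [0,0,0],
    [0,0,-0.008],
    [0,0,-0.02],
    [0,0,-0.03],
    [0,0,-0.03],
    [0,0,-0.025],
    [0,0,-0.015],
    [-0.004,0.006,0],
    [-0.009,0.013,0],
    [-0.015,0.02,0],
    [-0.019,0.026,0],
    [-0.019,0.026,0],
    [-0.015,0.02,0],
    [-0.009,0.013,0],
    [-0.004,0.006,0],
    [0,0,0],
  ],
  spin=[0,0,0,0,0,0,0,0,0,0,0,0,0,0,0,0,0,0,0,0],
  jaw=0.0854,
)

```text
clock: 29.78
position: [492.3, 173.9, 168.5]
eef_rot: [[0.879, 0.477, -0.001], [0.477, -0.879, -0.001], [-0.001, -0.0, -1.0]]
contact_force: [0.5, 0.8, -0.5]
opening: 85.7
```

```bash
python3 - <<'E'
from go import *
from workcell import capture
from h import *
go(638,-4,150,28.58)
for n in ("scene","top"):
    c=capture(n); np.savez(n+"10.npz",**c); cv2.imwrite(f"pics/{n}10.png",c["img"][:,:,::-1])
s=load("scene10.npz");t=load("top10.npz")
A=s["img"][120:180,376:440,::-1]; B=t["img"][170:248,125:205,::-1]
cv2.imwrite("pics/st10.png",np.hstack([cv2.resize(A,(400,400),interpolation=cv2.INTER_CUBIC),cv2.resize(B,(400,400),interpolation=cv2.INTER_CUBIC)]))
y=np.radians(28.6)
for c,b,fg in ((s,(376,125,440,180),80),(t,(125,170,205,248),85)):
  x,f=fit([(c,b,195 if c is s else 135,fg)],lambda p: topbox(*p,3,83),[513,334,y]); print(x[:2],np.degrees(x[2]),f)
  for k in (80,83,86,103):
    print(k,fit([(c,b,195 if c is s else 135,fg)],lambda p: topbox(*p,3,k),[513,334,y])[1])
E
```

```text
clk 29.78 pos [492.3 173.9 168.5] yaw 28.50 tilt [-0.0013 -0.0007] F [ 0.47  0.75 -0.45] open 85.7 j [13.2  2.7 88.1 -0.  89.3 74.7]
 spin first -0.08
 dp after spin (mm): 42.8 225.9 18.5  norm 230.7
[511.96656804 331.44987389] 28.782341851633298 38.262079482298866
80 37.16808152164828
83 38.262079482298866
86 61.17222106663934
103 282.0618574941003
[510.00820662 373.61663665] 14.261315408404505 3069.3087843137255
80 3104.379569396386
83 3069.3087843137255
86 3036.2597600922722
103 2842.858714340638
```

View pics/st10.png

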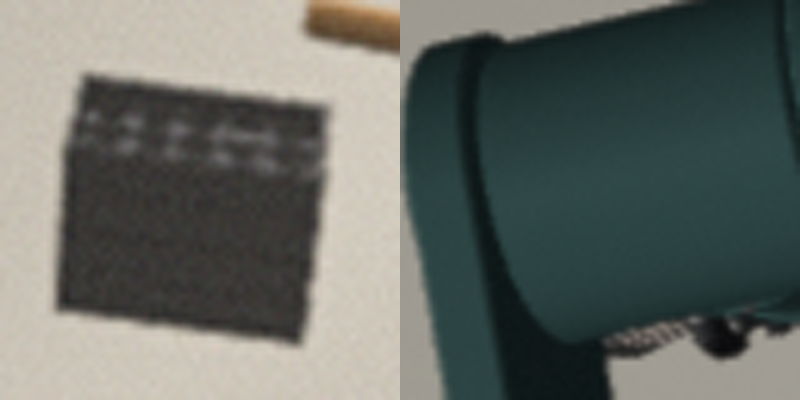

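View pics/top10.png

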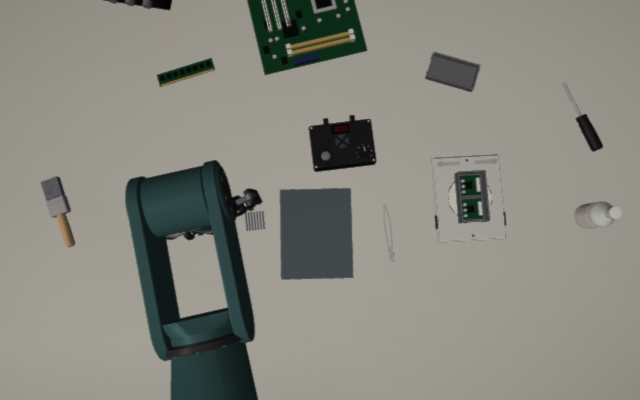

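Request:
play_rows(
  dp=[
    [0.002,0.01,0],
    [0.004,0.02,0],
    [0.006,0.03,0],
    [0.006,0.032,0.005],
    [0.006,0.032,0.01],
    [0.006,0.032,0.01],
    [0.006,0.03,0.01],
    [0.004,0.022,0.01],
    [0.002,0.012,0.005],
    [0.001,0.005,0],
    [0,0,0],
    [0,0,0],
  ],
  spin=[0,0,0,0,0,0,0,0,0,0,0,0],
  jaw=0.0,
)

```text
clock: 30.88
position: [638.5, -0.3, 119.9]
eef_rot: [[0.877, 0.48, 0.0], [0.48, -0.877, 0.001], [0.001, -0.0, -1.0]]
contact_force: [-0.3, 2.0, 0.0]
opening: 0.0
```

```bash
python3 - <<'E'
from go import *
from workcell import capture, cut_out
from h import *
go(639.5,-4.8,70,28.58)
for n in ("scene","top"):
    c=capture(n); np.savez(n+"11.npz",**c); cv2.imwrite(f"pics/{n}11.png",c["img"][:,:,::-1])
s=load("scene11.npz");t=load("top11.npz")
y=np.radians(28.6)
x,f=fit([(t,(125,170,205,248),135,85)],lambda p: topbox(*p,3,83),[513,334,y]); print("stack top",x[:2],np.degrees(x[2]),f)
bb=(315,190,420,300); im=cv2.resize(s["img"][bb[1]:bb[3],bb[0]:bb[2],::-1],None,fx=5,fy=5,interpolation=cv2.INTER_CUBIC)
cv2.imwrite("pics/key_s.png",im)
bb=(125,170,205,248); im=cv2.resize(t["img"][bb[1]:bb[3],bb[0]:bb[2],::-1],None,fx=5,fy=5,interpolation=cv2.INTER_CUBIC)
b2=(425,145,515,245); im2=cv2.resize(t["img"][b2[1]:b2[3],b2[0]:b2[2],::-1],None,fx=4,fy=4)[:390]
cv2.imwrite("pics/tt11.png",np.hstack([im,im2]))
E
```

```text
clk 30.88 pos [ 6.385e+02 -3.000e-01  1.199e+02] yaw 28.70 tilt [0.0004 0.0005] F [-0.31  2.01  0.02] open 0.0 j [-5.1 18.7 75.1  0.  86.2 56.2]
 spin first 0.12
 dp after spin (mm): -1.3 4.5 49.9  norm 50.1
stack top [513.52825164 335.61901364] 28.68308839644528 57.12250534409842
```

View pics/key_s.png

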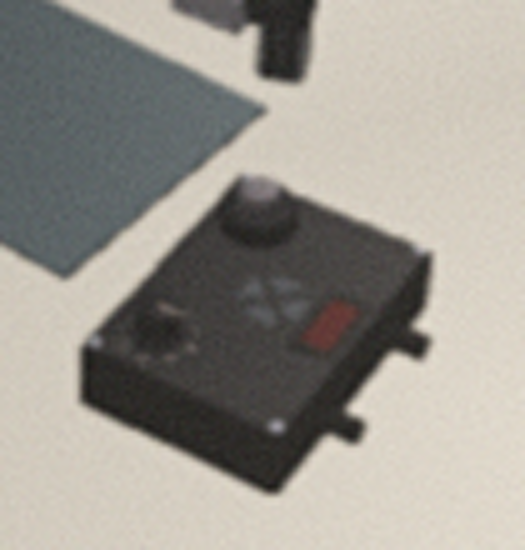

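View pics/tt11.png

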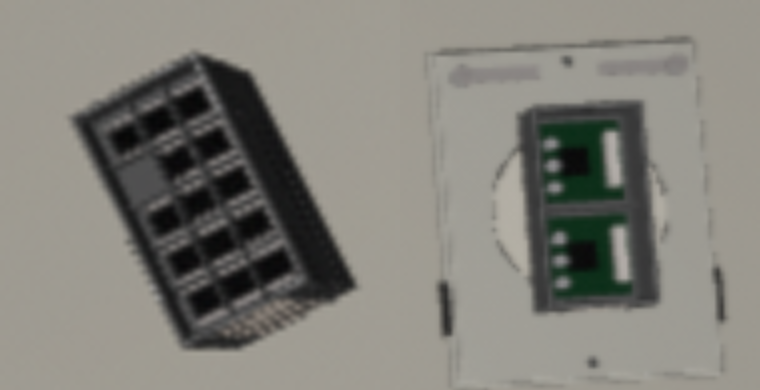

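```bash
python3 - <<'E'
from h import *
s=load("scene11.npz");t=load("top0.npz")
uvs=np.array([261,187])/5+[315,190]-.4; 
b=(310,115,380,175); im=cv2.resize(t["img"][b[1]:b[3],b[0]:b[2],::-1],None,fx=10,fy=10,interpolation=cv2.INTER_CUBIC); cv2.imwrite("pics/key_t.png",np.clip(im.astype(int)*2,0,255))
uvt=np.array([90,195])/3.5+[300,100]-.36
for z in (42,46,50,54,58): print(z,ray(s,uvs,z)[0].round(1),ray(t,uvt,z)[0].round(1))
# tip bias in scene: tip at measured
p=np.array([638.5,-.3,119.9]); print(((proj(s,p)[0]-[315,190]+.4)*5))
E
```

```text
42 [624.8   7.8  42. ] [639.1  -3.8  42. ]
46 [627.4   4.   46. ] [638.3  -3.8  46. ]
50 [6.301e+02 2.000e-01 5.000e+01] [637.6  -3.9  50. ]
54 [632.7  -3.6  54. ] [636.9  -4.   54. ]
58 [635.3  -7.5  58. ] [636.1  -4.   58. ]
[285.48450287  72.39740244][ WARN:0@1.093] global loadsave.cpp:1063 imwrite_ Unsupported depth image for selected encoder is fallbacked to CV_8U.
```

View pics/key_t.png

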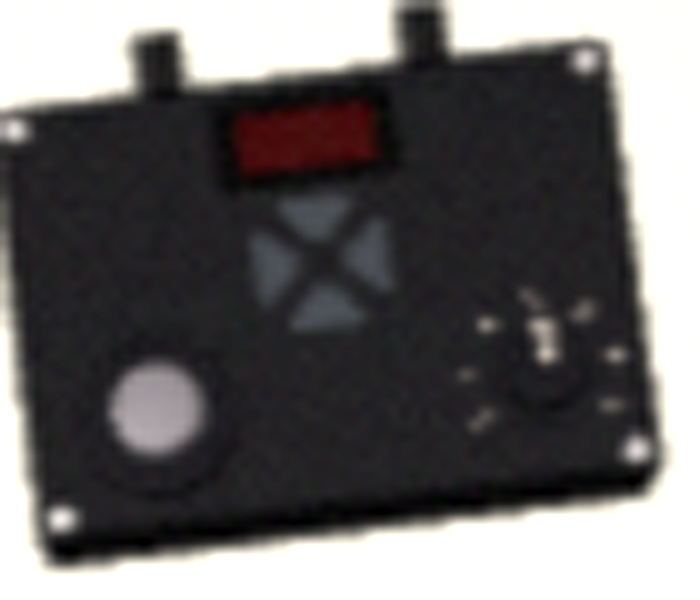

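Request:
play_rows(
  dp=[
    [-0.002,0.003,0.01],
    [-0.001,0.001,0.018],
    [0,0,0.014],
    [0,0,0.008],
    [0,0,0],
    [0,0,0],
  ],
  spin=[0,0,0,0,0,0],
)

```text
clock: 31.48
position: [637.2, -5.9, 69.0]
eef_rot: [[0.877, 0.48, -0.001], [0.48, -0.877, 0.0], [-0.001, -0.0, -1.0]]
contact_force: [0.3, -0.5, -0.2]
opening: -0.0
```

```bash
python3 - <<'E'
from go import *
go(637.5,-5,60,28.58)
E
```

```text
clk 31.48 pos [637.2  -5.9  69. ] yaw 28.67 tilt [-0.0009  0.    ] F [ 0.27 -0.53 -0.22] open -0.0 j [-5.6 20.6 78.6 -0.  80.9 55.7]
 spin first 0.09
 dp after spin (mm): 0.7 -0.7 9.0  norm 9.0
```

Request:
play_rows(
  dp=[
    [0,-0.0005,0.003],
    [0,0,0.003],
    [0,0,0.002],
    [0,0,0.002],
    [0,0,0],
    [0,0,0],
  ],
  spin=[0,0,0,0,0,0],
)

```text
clock: 31.98
position: [637.4, -5.9, 59.2]
eef_rot: [[0.878, 0.479, -0.0], [0.479, -0.878, -0.0], [-0.0, -0.0, -1.0]]
contact_force: [-0.3, -0.5, -0.6]
opening: 0.1
```

Request:
play_rows(
  dp=[
    [0,0,0.002],
    [0,0,0.002],
    [0,0,0],
    [0,0,0],
  ],
  spin=[0,0,0,0],
)

```text
clock: 32.32
position: [637.9, -5.9, 55.8]
eef_rot: [[0.878, 0.479, 0.001], [0.479, -0.878, -0.0], [0.001, 0.001, -1.0]]
contact_force: [0.1, -0.6, 2.3]
opening: -0.1
```

Request:
play_rows(
  dp=[
    [0,0,0.002],
    [0,0,0],
    [0,0,0],
  ],
  spin=[0,0,0],
)

```text
clock: 32.57
position: [637.9, -5.9, 53.9]
eef_rot: [[0.878, 0.479, 0.001], [0.479, -0.878, -0.0], [0.001, 0.001, -1.0]]
contact_force: [0.4, -0.3, 3.9]
opening: 0.2
```

Request:
play_rows(
  dp=[
    [0,0,0.001],
    [0,0,0],
    [0,0,0],
  ],
  spin=[0,0,0],
)

```text
clock: 32.82
position: [637.9, -5.9, 52.7]
eef_rot: [[0.878, 0.479, 0.001], [0.479, -0.878, -0.0], [0.001, 0.001, -1.0]]
contact_force: [0.7, 0.5, 4.1]
opening: 0.3
```

Request:
play_rows(
  dp=[
    [0,0,0.001],
    [0,0,0.0005],
    [0,0,0],
    [0,0,0],
  ],
  spin=[0,0,0,0],
)

```text
clock: 33.15
position: [637.9, -5.9, 52.0]
eef_rot: [[0.878, 0.479, 0.001], [0.479, -0.878, -0.0], [0.001, 0.001, -1.0]]
contact_force: [-0.6, 0.2, 7.4]
opening: -0.0
```

Request:
play_rows(
  dp=[
    [0,0,0.0005],
    [0,0,0],
    [0,0,0],
    [0,0,0],
    [0,0,0],
    [0,0,0],
    [0,0,0],
    [0,0,0],
    [0,0,0],
    [0,0,0],
    [0,0,0],
    [0,0,0],
    [0,0,0],
    [0,0,0],
    [0,0,0],
    [0,0,0],
    [0,0,0],
    [0,0,0],
    [0,0,0],
    [0,0,0],
  ],
  spin=[0,0,0,0,0,0,0,0,0,0,0,0,0,0,0,0,0,0,0,0],
)

```text
clock: 34.82
position: [637.9, -5.9, 52.0]
eef_rot: [[0.878, 0.479, 0.002], [0.479, -0.878, -0.0], [0.001, 0.001, -1.0]]
contact_force: [-1.5, -0.3, 9.3]
opening: 0.3
```

Request:
play_rows(
  dp=[
    [0,0,0],
    [0,0,0],
    [0,0,0],
    [0,0,0],
    [0,0,0],
    [0,0,0],
    [0,0,0],
    [0,0,0],
    [0,0,0],
    [0,0,0],
    [0,0,0],
    [0,0,0],
    [0,0,0],
    [0,0,0],
    [0,0,0],
    [0,0,0],
    [0,0,0],
    [0,0,0],
    [0,0,0],
    [0,0,0],
  ],
  spin=[0,0,0,0,0,0,0,0,0,0,0,0,0,0,0,0,0,0,0,0],
)

```text
clock: 36.48
position: [637.9, -5.9, 52.0]
eef_rot: [[0.878, 0.479, 0.002], [0.479, -0.878, -0.0], [0.001, 0.001, -1.0]]
contact_force: [-1.4, -0.0, 10.0]
opening: 0.1
```

```bash
python3 - <<'E'
from workcell import capture
from h import *
s=capture("scene"); bb=(315,170,420,300); cv2.imwrite("pics/key_p.png",cv2.resize(s["img"][bb[1]:bb[3],bb[0]:bb[2],::-1],None,fx=4,fy=4,interpolation=cv2.INTER_CUBIC))
E
```

```text
(no output)
```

View pics/key_p.png

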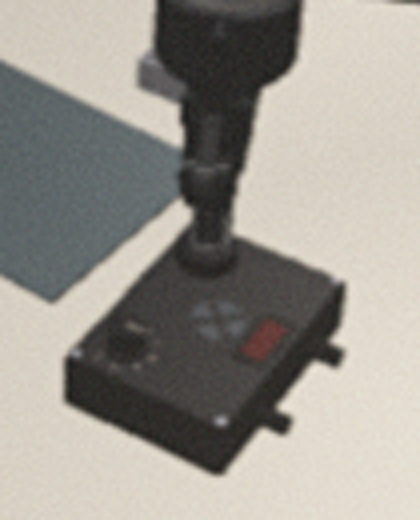

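Request:
play_rows(
  dp=[
    [0,0,-0.004],
    [0,0,-0.008],
    [0,0,-0.015],
    [0,0,-0.02],
    [0,0,-0.02],
    [0,0,-0.02],
    [0,0,-0.015],
    [0,0,-0.008],
    [0,0,0],
    [0,0,0],
    [0,0,0],
  ],
  spin=[0,0,0,0,0,0,0,0,0,0,0],
)

```text
clock: 37.45
position: [636.5, -5.7, 158.2]
eef_rot: [[0.878, 0.479, -0.004], [0.479, -0.878, 0.0], [-0.003, -0.002, -1.0]]
contact_force: [-0.1, -0.5, -0.3]
opening: -0.2
```

```bash
python3 - <<'E'
from go import *
from workcell import capture
from h import *
for n in ("scene","top"):
    c=capture(n); np.savez(n+"12.npz",**c); cv2.imwrite(f"pics/{n}12.png",c["img"][:,:,::-1])
go(0,0,0)
s=load("scene12.npz");t=load("top12.npz");y=np.radians(28.6)
x,f=fit([(s,(376,125,440,180),195,80)],lambda p: topbox(*p,3,83),[513,334,y]); print("stack scene",x[:2],np.degrees(x[2]),f)
x,f=fit([(t,(125,170,205,248),135,85)],lambda p: topbox(*p,3,83),[513,334,y]); print("stack top",x[:2],np.degrees(x[2]),f)
bb=(315,190,420,300); cv2.imwrite("pics/key_r.png",cv2.resize(s["img"][bb[1]:bb[3],bb[0]:bb[2],::-1],None,fx=5,fy=5,interpolation=cv2.INTER_CUBIC))
E
```

```text
clk 37.55 pos [636.5  -5.8 158.1] yaw 28.64 tilt [-0.0038  0.0002] F [-0.57 -0.95 -0.76] open -0.0 j [-5.6 17.5 72.2 -0.  90.5 55.7]
 dp after spin (mm): -555.9 -310.1 158.1  norm 655.9
stack scene [510.93444164 331.23735988] 30.009780915273563 480.63254019647815
stack top [513.55347186 335.65135593] 28.60618836816362 60.60114894271434
```

View pics/key_r.png

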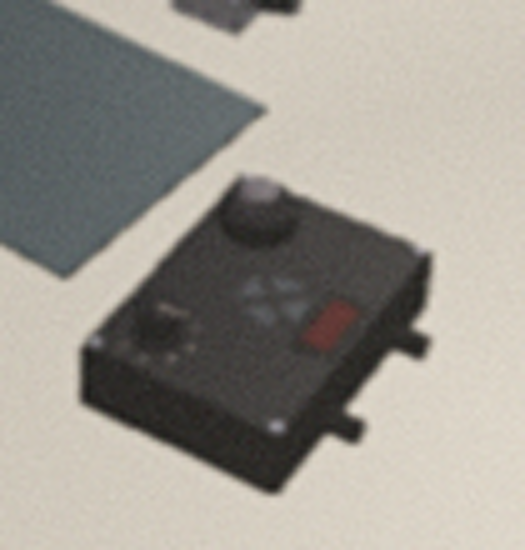

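View pics/scene12.png

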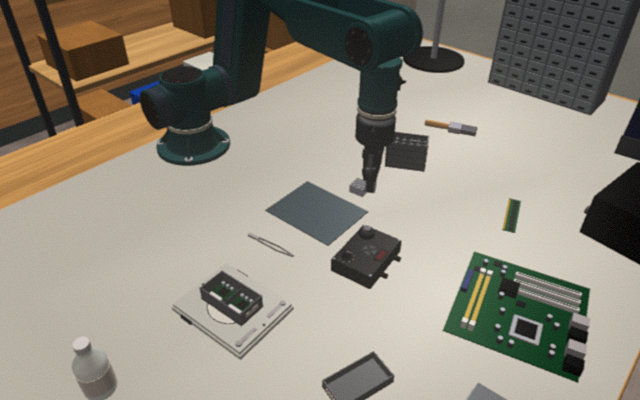

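```bash
python3 -c "
from workcell import workorder
print(workorder.job_done())"
```

```text
the job is handed in; nothing more can be done
None
```

The job is done and handed in at about 37.6 s of the 72 s allowed; no verdict is reported, so what follows rests on my own checks.

- **Upper trays:** I lifted the top two trays off together and set them down on the mat while the deep tray stayed in place.
- **Deep tray:** It stands on the stage at tool position (553, −325), yaw 4°. In the top picture it sits about 1.5 mm from the centre of the round insert.
- **Restack:** The two trays went back on the two lower ones without touching the rim and touched down at the height expected for full nesting. The top-camera silhouette fits the nested height, at (513.6, 335.7), 28.6°. The original stack measured (514.0, 336.1), 28.4° in the same camera.
- **Light key:** I held it at the bottom of its travel, with 7–10 N, for more than 3.3 s and let it go. The last picture shows it up again.
- **Heat sink and tweezers:** Both lie where they were in the last picture. The arm is clear of everything.

- **Cameras:** The two cameras differ by about 4 mm in y. The scene camera also lies about 3 mm lower in y than the tool position, so I relied on tool positions and relative checks.
- **Last scene check:** The final scene-camera fit of the stack was spoiled because the gripper stood in front of it. An earlier scene fit, taken just after restacking, agreed with full nesting.

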